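Wedge the spring clip off the axle rod

ROBOT

A 6-joint arm with a two-finger parallel gripper is mounted at the origin on a cart in front of the work surface, level with it; the furniture and walls round the work are solid. World frame = base frame: x ahead of the robot, y to its left, z up, the work surface at z = 0. Lengths are in mm, angles in rad, forces in N, time in s.
With the tool pointing down it reaches from about 275 to 1000 mm from the base axis. Payload 8.4 kg.
Tool frame: the origin (TCP) lies on the centre line of the jaws, within the pads' length; the fingertips stand 22 mm ahead of it and the grasp point (between the pads) lies 3 mm ahead of it; z points along the fingers, x is the direction in which the jaws open and shut, and the axes are right-handed (so a half turn about z gives the same grasp; the last joint's range is limited). The gripper opens to 85 mm and grips with 20 to 120 N. Pads are 22 mm wide; open, the fingers measure 114 mm over their backs; the gripper's body (76 mm by 85 mm) begins 54 mm behind the grasp point. The pads swing forward as they close: fully open they stand 13 mm farther back than shut.
Start: joints at [-1.232, 0.353, 1.633, -0, 1.155, -0.002], TCP at [208.899, -589.058, 253.281] pointing down, gripper open.
Joint ranges: [-2.63, 2.63], [-0.92, 2.1], [0.06, 2.66], [-1.3, 4.44], [0, 2.69], [-3.02, 3.02]. Speed limits (rad/s): [2.22, 2.22, 2.79, 3.14, 3.14, 3.14].

INTERFACE

Orientations are given as [roll, pitch, yaw] about the fixed x, y, z axes, in that order (R = Rz(yaw) Ry(pitch) Rx(roll)).
In Python, from rig import status, viewer, job gives the robot as it stands.
- The arm moves only by the tool send_rows, never from a script. Its argument "plan" is a list of rows, each a list of 3 entries, a list of its own where there are three numbers: the shift along the tool's x, y, z in m, then the turn, a rotation vector about the tool's x, y, z in rad, then the opening, from -1 (shut) to 1 (fully open). In form: [[[x, y, z], [rx, ry, rz], jaw], ...]. A call has exactly 5 rows; each row is the pose to reach, as a shift and turn from the pose measured when the call began, along the tool's axes at that moment; what a row does not reach only later rows make up. A row lasts 1/12 s, in which the tool goes at most 41.7 mm and 7.16 degrees, less where a joint would pass 70% of its speed; a pose out of reach is approached as far as the arm can. A call with a gripper value outside its range is refused whole. The fingers move at their own pace and stop on an object; "squeeze" is the grip in N (left out, the last holds). Time passes only in rows, so rows that repeat a pose let the fingers close, or fill a call up. It gives the time, the measured TCP pose, the force and the opening at its end, in the units of the state.
- status.sense(): the state, without advancing time (a new reading comes with each control period).
- viewer.grab_frame(name): name is "scene" or "top" or "wrist"; returns the picture (384x512x3 uint8, red, green, blue); there is no depth.
- viewer.camera_params(name): a dict with "intrinsics" (3x3 intrinsics, pixels), "xyz" and "orientation" of the camera in the world. Camera axes: x right, y down, z forward; pixel columns grow to the right and rows downward; lengths in mm; the calibration is good to about 2 mm. A picture is of the moment at which its call begins: read the wrist's pose just before it. camera_params takes no time and is no camera call; for the wrist camera it gives the pose at the moment of the call.
- job.sign_off(): hands the job in, once; it reports no verdict.
Trained networks look in the newest picture that a camera, given by its name, has taken for a name from the list of things; names that differ only in an ending like _2 or _b are one class to them, and where a whole thing is asked for, a point or a joint stands for the part that bears it (a point fixed in the world has none). Each returns a list of dicts, best first, with "p" (0 to 1); they miss things now and then, are a little off and sometimes report something else, mostly with a low value. They report only what shows in the picture. A call takes as long as a camera call.
- viewer.cut_out(label, camera): "mask" (384x512 bool, what is visible of it) and "extent" ([left, top, width, height] in pixels, round what is visible of it).
The state is a dict: "clock": time; "qpos": joint angles; "qvel": joint speeds; "joint_efforts": joint torques, N m; "eef_pos": TCP position; "tcp_rot": TCP orientation; "contact_force": force on the tool from outside, world axes, zero at the start; "wrist_torque": the same for the moment, N m; "opening": opening from 0.0 (shut) to 1.0 (fully open).
Only numpy, scipy, OpenCV 4.12 (cv2) and the standard library are available. Lean on these libraries where they do the work, as an engineer would, in place of code of your own. Each camera call takes 0.05 s, during which the arm holds its last target.

TASK

Pick up the wedge tool and slide its blade, flat side bearing lightly on the rod, under the bridge of the spring clip; drive it gently along the rod toward the stop until the clip springs up off the rod, without forcing anything and without touching the clip with the fingers while it is still snapped on. Then lay the wedge tool down on the worktop and put the freed clip into the parts tray.

Things in the scene. Friction and masses are not known exactly. Their poses are not given: they have to be found in the camera images.
- axle_stand: Grey steel stand fixed to the worktop: base plate 115 x 90 x 10 mm, an upright block at its +x end and a round horizontal steel rod, 16 mm in diameter, that sticks out of the block toward the stand's -x. Rod axis 90 mm, rod top 98 mm above the worktop. Origin: on the worktop, vertically under the rod's axis; x along the rod, from its free end toward the block; z up.
- rod_end (a point): Rounded free end of the rod, on its axis, 50 mm from the stand's origin in -x. The clip sits on the rod between this end and the stop; the wedge comes in over this end.
- rod_root (a point): Where the rod enters the block, on its axis, at the stand's x = +52 mm. Before it a dark steel stop sits fast on the rod: a fork with two ears (26 mm over both, tops 48 mm above the axis), front faces anywhere from x = 0 to +10 mm, not measured. Slot between the ears 18 mm wide; solid back wall 28 mm behind the front faces. Driven by the wedge, the clip slides to the ears and only then lifts.
- spring_clip: Steel spring clip snapped over the rod like a saddle; slides along it with a few newtons. Origin: on the rod's axis while seated; x as the rod toward the stop, z up. Two sprung legs (x = -14 to +6 mm, 29 mm over both) reach 12 mm below the origin and hook under the rod. A tongue 15.5 mm wide reaches 20 mm from the origin in +x and enters the stop's slot. 56 g.
- clip_bridge (a point): Centre of the underside of the clip's bridge, 12.5 mm above the clip's origin: a bar 12 mm long in x, 30 mm wide in y, 8.5 mm high. 4.5 mm of gap between rod top and bridge, 13 mm wide. Lifted 7 to 9 mm (push on the wedge about 4 to 10 N), it pops up, clear of the blade, the push drops to almost nothing, and it stays loose astride the rod, 14 mm above its seat.
- wedge_tool: Wedge tool lying flat on the worktop: wooden handle 70 x 26 x 44 mm (x, y, z), steel wedge blade at its +x end. Origin: centre of the handle's underside; x points to the tip, 130 mm away; z up. Blade 10 mm wide, flat below, 2.5 mm thick at the tip, rising at 20 degrees to 15 mm, 34 mm behind it; clamped with its underside 0 to 24 mm higher than the handle's: differs each time, not measured. 140 g.
- parts_tray: Fixed shallow open grey tray, 130 x 110 mm (x, y), 22 mm high, walls and floor 4 to 5 mm thick. Origin: centre of its underside, on the worktop.
- ink_bottle: Bystander: ink bottle, 46 mm wide, 75 mm tall; origin at its foot. Leave it alone.
- tape_measure: Bystander: pocket tape measure, 35 x 93 x 61 mm; origin at its foot. Leave it alone.
- masking_tape: Bystander: roll of masking tape lying flat, 108 mm wide, 24 mm high; origin at its underside. Leave it alone.

How it is judged (in metres and radians):
On the way, in this order (a step that is already met when the one before it is completed fails the run):
1. the wedge blade is under the bridge of the clip and bears on it, and on the rod below it, while the clip is still snapped on (x of wedge_tool in the frame of spring_clip between -0.13 and -0.08 m and y of wedge_tool in the frame of spring_clip between -0.02 and 0.02 m and z of wedge_tool in the frame of spring_clip between -0.04 and 0.012 m and contact force between wedge_tool and spring_clip above 0.5 N and z of spring_clip in the frame of axle_stand below 0.095 m and contact force between wedge_tool and axle_stand above 1.5 N), for 0.3 s.
2. the clip has sprung up off the rod (10 mm or more above its seat) with the blade still under it and the fingers off it (z of spring_clip in the frame of axle_stand above 0.1 m and x of wedge_tool in the frame of spring_clip between -0.13 and -0.06 m and y of wedge_tool in the frame of spring_clip between -0.02 and 0.02 m and z of wedge_tool in the frame of spring_clip between -0.04 and 0.012 m and contact force between the fingers and spring_clip below 0.1 N), for 0.1 s.
At the end, for the whole second after the job is handed in: The clip lies still inside the parts tray (its origin within the tray's 130 x 110 mm outline less 5 mm a side, and lower than 35 mm), and the wedge tool lies still on the worktop (the underside of its handle lower than 32 mm), both released (x of spring_clip in the frame of parts_tray between -0.06 and 0.06 m and y of spring_clip in the frame of parts_tray between -0.05 and 0.05 m and height (world z) of spring_clip below 0.035 m and linear speed of each of spring_clip, wedge_tool below 0.03 m/s and height (world z) of wedge_tool below 0.032 m); the robot touches nothing.
It fails at once if the fingers touch the clip while it is still snapped on the rod (contact force between the fingers and spring_clip above 0.5 N and horizontal distance between spring_clip and axle_stand below 0.05 m and z of spring_clip in the frame of axle_stand between 0.08 and 0.099 m).
It fails at once if the wedge tool is forced against the stand, its rod or its stop with more than 20 N (contact force between wedge_tool and axle_stand above 20 N).
It fails at once if the wedge tool is forced against the clip with more than 20 N (contact force between wedge_tool and spring_clip above 20 N).
It fails at once if the robot presses on the stand with more than 20 N (contact force between any of the arm, the fingers and axle_stand above 20 N).
It fails at once if a bystander is moved more than 30 mm (distance of any of ink_bottle, tape_measure, masking_tape from where it was at the start of the episode above 0.03 m).
It also fails if it takes over 72 s, if anything falls off the work surface, if the arm or the gripper's body presses on something with over 40 N, if the wrist force passes 120 N, or if a joint passes its speed limit or range.

## Working session

There is one attempt and no reset: what is moved stays moved. The work goes in short steps, Python scripts to look and compute and a tool call to move; the robot and the scene stay as the last step left them, time stands still between calls to the robot, and variables do not carry over. Pictures are saved under pics/ and viewed, and the job is handed in when it is done.

Besides the shell and the picture viewer there is one more tool, called after "Request:" as name(argument=value, ...), one argument or row to a line, values as JSON. send_rows: Moves the arm, as the interface text tells. Its arguments: {"type":"object","properties":{"plan":{"type":"array"},"squeeze":{"type":"number"}},"required":["plan"]}

```bash
ls -la; mkdir -p pics; python3 - <<'E'
from rig import status, viewer, job
import cv2
print(status.sense())
for n in ("scene","top","wrist"):
    p=viewer.camera_params(n); print(n,p)
    im=viewer.grab_frame(n); cv2.imwrite(f"pics/{n}0.png",im[:,:,::-1])
E
```

```text
total 12
drwxr-xr-x  3 agent agent 4096 Dec  7 14:28 .
drwxr-xr-x 23 root  root  4096 Dec  7 14:28 ..
drwxr-xr-x  2 agent agent 4096 Dec  7 14:28 pics
{'clock': 0.0, 'qpos': array([-1.23241604e+00,  3.53649384e-01,  1.63413799e+00, -1.44030916e-05,
        1.15520581e+00, -2.39285399e-03]), 'qvel': array([ 0.00117368, -0.00030917, -0.00138308, -0.00014349, -0.00060552,
        0.0011509 ]), 'joint_efforts': array([ 2.75539547e-03, -6.05247831e+01, -3.42065942e+01,  1.25041461e-04,
        9.20624589e-03,  2.32526361e-05]), 'eef_pos': array([ 208.73584624, -588.63600993,  252.55924126]), 'tcp_rot': array([ 3.14158284e+00,  1.40055990e-03, -1.23001737e+00]), 'contact_force': array([-0.03939356,  0.01141749,  0.34928202]), 'wrist_torque': array([0.02056946, 0.04489576, 0.03144913]), 'opening': 1.0052486555148161}
scene {'intrinsics': array([[439.03862794,   0.        , 254.71929548],
       [  0.        , 439.03862794, 188.22727667],
       [  0.        ,   0.        ,   1.        ]]), 'xyz': array([ 97.7131873 , 666.99071812, 687.11197729]), 'orientation': array([-2.13042219, -0.02482646, -2.52949246])}
top {'intrinsics': array([[474.66760367,   0.        , 251.86679053],
       [  0.        , 474.66760367, 199.97035464],
       [  0.        ,   0.        ,   1.        ]]), 'xyz': array([ 448.00995227, -106.84439996, 1443.17984272]), 'orientation': array([-3.03126158,  0.01568211, -1.59829839])}
wrist {'intrinsics': array([[290.09962289,   0.        , 256.9462424 ],
       [  0.        , 290.09962289, 194.84739016],
       [  0.        ,   0.        ,   1.        ]]), 'xyz': array([ 283.42694305, -562.51202784,  372.94354319]), 'orientation': array([ 2.82341316e+00,  1.10371597e-03, -1.22927867e+00])}
```

View pics/scene0.png

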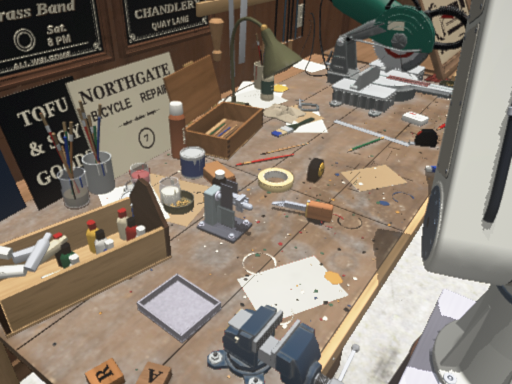

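View pics/top0.png

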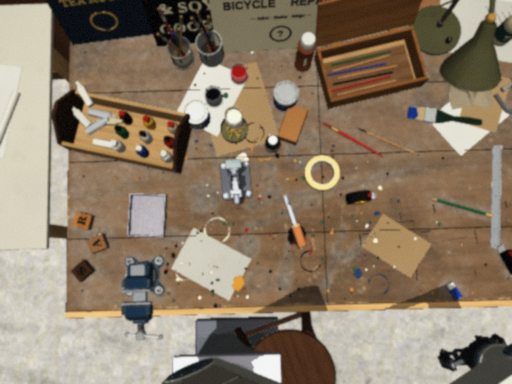

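View pics/wrist0.png

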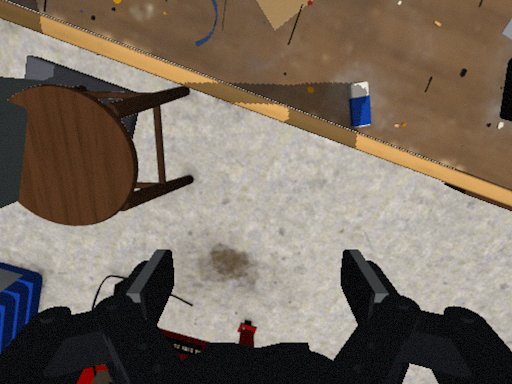

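The top view shows the stand at about (236,178), the wedge handle at (298,236) with its tip near (287,197), and the tray at (147,215). The masking tape is at (323,172), the tape measure at (360,197) and the ink bottle at (273,142). Next I'll write the helpers and measure.

```bash
cat > h.py <<'E'
from rig import status, viewer, job
import cv2, numpy as np
from scipy.spatial.transform import Rotation as R
def cam(n):
    p=viewer.camera_params(n); return np.array(p['intrinsics']),np.array(p['xyz']),R.from_euler('xyz',p['orientation']).as_matrix()
def toplane(c,px,z):
    K,o,M=c; px=np.atleast_2d(px).astype(float)
    d=(M@np.linalg.inv(K)@np.c_[px,np.ones(len(px))].T).T
    return o+d*((z-o[2])/d[:,2])[:,None]
def proj(c,P):
    K,o,M=c; P=np.atleast_2d(P); q=(K@(M.T@(P-o).T)).T; return q[:,:2]/q[:,2:]
def tri(cs,pxs):
    A=[];b=[]
    for (K,o,M),px in zip(cs,pxs):
        d=M@np.linalg.inv(K)@np.array([px[0],px[1],1.]); d/=np.linalg.norm(d)
        Q=np.eye(3)-np.outer(d,d); A.append(Q); b.append(Q@o)
    A=np.vstack(A);b=np.hstack(b); s=np.linalg.lstsq(A,b,rcond=None)[0]
    return s, np.linalg.norm(A@s-b)
def crop(im,l,t,w,h,f,name):
    c=im[t:t+h,l:l+w,::-1]; cv2.imwrite(f'pics/{name}.png',cv2.resize(c,None,fx=f,fy=f,interpolation=cv2.INTER_CUBIC))
E
python3 - <<'E'
from h import *
im=viewer.grab_frame('top'); crop(im,200,130,160,130,5,'topz')
im2=viewer.grab_frame('scene'); crop(im2,180,150,180,120,4,'scenez')
for n,im_ in (('top',im),('scene',im2)):
    for l in ('axle_stand','spring_clip','wedge_tool','parts_tray','ink_bottle','tape_measure','masking_tape'):
        r=viewer.cut_out(l,n)
        for q in r[:2]: 
            m=q['mask']; ys,xs=np.nonzero(m); print(n,l,round(q['p'],2),q['extent'],xs.mean().round(1),ys.mean().round(1), toplane(cam(n),[xs.mean(),ys.mean()],0).round())
            np.save(f'pics/m_{n}_{l}.npy',m) if q is r[0] else 0
print(status.sense()['clock'])
E
```

```text
top axle_stand 0.96 [218.6, 160.9, 34.7, 45.1] 234.7 177.9 [[678. -38.   0.]]
top spring_clip 0.68 [230.9, 182.1, 12.8, 13.6] 234.9 189.1 [[644. -38.   0.]]
top wedge_tool 0.65 [282.8, 194.6, 23.5, 52.3] 295.6 228.2 [[ 518. -219.    0.]]
top parts_tray 0.72 [123.4, 191.2, 45.7, 47.7] 146.3 214.4 [[573. 235.   0.]]
top ink_bottle 0.65 [263.8, 133.5, 15.8, 18.0] 271.7 142.7 [[ 785. -155.    0.]]
top tape_measure 0.9 [346.3, 191.5, 29.4, 15.4] 358.6 196.4 [[ 610. -415.    0.]]
top tape_measure 0.44 [123.3, 191.3, 43.6, 44.7] 146.1 214.3 [[574. 236.   0.]]
top masking_tape 0.73 [301.3, 152.8, 36.0, 35.7] 321.1 172.3 [[ 688. -304.    0.]]
scene axle_stand 0.92 [196.4, 179.6, 55.4, 63.9] 222.7 212.4 [[713. -88.   0.]]
scene spring_clip 0.5 [234.4, 194.3, 15.4, 18.9] 239.6 202.0 [[ 706. -155.    0.]]
scene wedge_tool 0.85 [275.2, 200.2, 60.5, 24.5] 309.5 209.0 [[ 532. -244.    0.]]
scene parts_tray 0.81 [136.8, 275.3, 86.2, 64.6] 178.6 307.3 [[574. 229.   0.]]
scene parts_tray 0.64 [196.5, 181.7, 53.5, 60.0] 222.3 213.2 [[711. -84.   0.]]
scene ink_bottle 0.62 [211.8, 171.2, 14.3, 17.2] 218.3 178.1 [[ 836. -221.    0.]]
scene ink_bottle 0.53 [233.7, 194.6, 16.2, 15.4] 238.6 201.7 [[ 709. -155.    0.]]
scene tape_measure 0.59 [305.5, 162.9, 21.1, 20.9] 315.0 170.2 [[ 624. -446.    0.]]
scene masking_tape 0.94 [254.8, 168.6, 40.6, 25.5] 275.4 180.3 [[ 690. -316.    0.]]
scene masking_tape 0.37 [234.6, 195.6, 13.5, 17.3] 239.3 202.4 [[ 706. -154.    0.]]
0.95
```

View pics/topz.png

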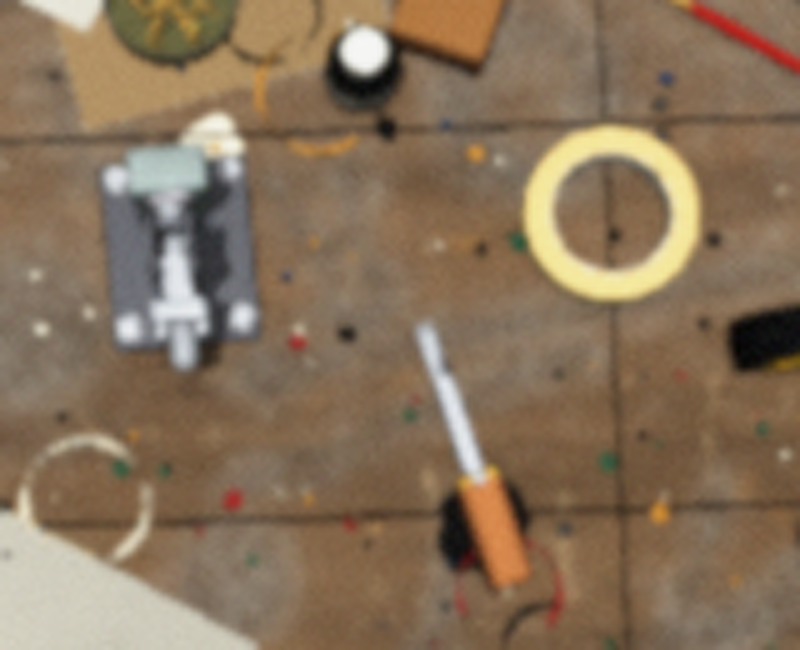

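View pics/scenez.png

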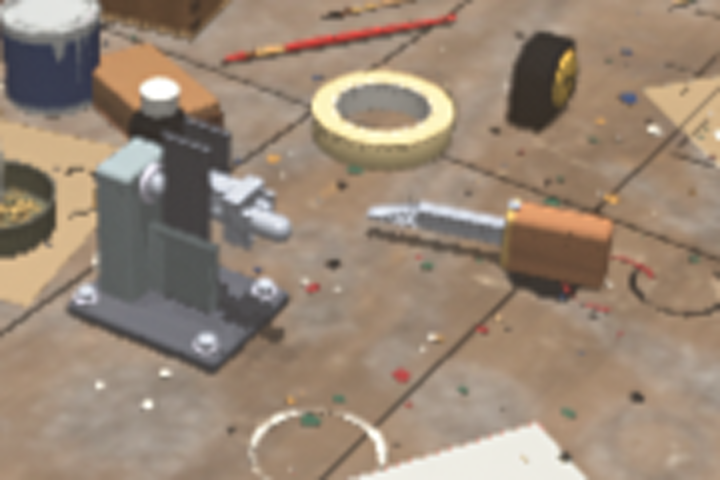

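```bash
cat >> h.py <<'E'
def pose():
    s=status.sense(); return np.array(s['eef_pos']),R.from_euler('xyz',s['tcp_rot']),s
def move_to(p,rpy):
    p0,r0,s=pose(); r=R.from_euler('xyz',rpy)
    sh=r0.inv().apply(np.array(p)-p0)/1000; rv=(r0.inv()*r).as_rotvec()
    print('pos',p0.round(1),'rpy',s['tcp_rot'].round(4),'t',round(s['clock'],2)); print('shift',sh.round(4),'turn',rv.round(4), 'rows for', max(np.linalg.norm(sh)/.0417,np.degrees(np.linalg.norm(rv))/7.16).round(1))
E
python3 - <<'E'
from h import *
c=cam('top')
f=lambda x,y:(200+x/5,130+y/5)
w=toplane(c,[f(482,478),f(512,585)],44);print('handle',w.round(1),np.arctan2(*(w[0]-w[1])[[1,0]]))
w=toplane(c,[f(425,325),f(480,470)],15);print('blade',w.round(1),np.arctan2(*(w[0]-w[1])[[1,0]]))
w=toplane(c,[f(185,362),f(178,240)],98);print('rod',w.round(1),np.arctan2(*(w[1]-w[0])[[1,0]]))
w=toplane(c,[f(120,348),f(258,338),f(100,170),f(242,160)],10);print('base',w.round(1))
m=np.load('pics/m_top_parts_tray.npy');ys,xs=np.nonzero(m)
w=toplane(c,cv2.boxPoints(cv2.minAreaRect(np.c_[xs,ys].astype(np.float32))),22); print(w.round())
move_to([430,-200,260],[np.pi,0,-1.57])
E
```

```text
handle [[ 523.9 -218.2   44. ]
 [ 460.7 -233.3   44. ]] 0.2358161855165962
blade [[ 619.  -189.5   15. ]
 [ 530.3 -219.4   15. ]] 0.32534784802161665
rod [[591.8 -47.3  98. ]
 [662.3 -45.   98. ]] 0.0329645389015709
base [[611.   -4.   10. ]
 [614.6 -88.1  10. ]
 [721.2   5.9  10. ]
 [724.7 -81.3  10. ]]
[[512. 291.  22.]
 [642. 284.  22.]
 [632. 167.  22.]
 [502. 175.  22.]]
pos [ 208.9 -589.1  253.3] rpy [ 3.1416 -0.     -1.23  ] t 0.95
shift [-0.2928 -0.3384 -0.0067] turn [ 0.   -0.    0.34] rows for 10.7
```

Request:
send_rows(
  plan=[
    [[-0.293,-0.338,-0.007],[0,0,0.34],1],
    [[-0.293,-0.338,-0.007],[0,0,0.34],1],
    [[-0.293,-0.338,-0.007],[0,0,0.34],1],
    [[-0.293,-0.338,-0.007],[0,0,0.34],1],
    [[-0.293,-0.338,-0.007],[0,0,0.34],1],
  ],
  squeeze=60,
)

```text
clock: 1.37
eef_pos: [312.1, -406.2, 256.7]
tcp_rot: [-3.141, -0.0, -1.571]
contact_force: [0.6, -0.1, -0.1]
opening: 0.998
```

```bash
python3 -c "
from h import *
move_to([430,-190,220],[np.pi,0,-1.57])"
```

```text
pos [ 312.1 -406.2  256.7] rpy [-3.1413e+00 -2.0000e-04 -1.5712e+00] t 1.37
shift [-0.2163 -0.1178  0.0366] turn [-0.0003 -0.0002 -0.0012] rows for 6.0
```

Request:
send_rows(
  plan=[
    [[-0.216,-0.118,0.037],[0,0,0],1],
    [[-0.216,-0.118,0.037],[0,0,0],1],
    [[-0.216,-0.118,0.037],[0,0,0],1],
    [[-0.216,-0.118,0.037],[0,0,0],1],
    [[-0.216,-0.118,0.037],[0,0,0],1],
  ],
)

```text
clock: 1.78
eef_pos: [410.9, -225.1, 225.9]
tcp_rot: [-3.141, -0.001, -1.572]
contact_force: [1.2, -0.8, -0.5]
opening: 1.003
```

```bash
python3 -c "
from h import *
c=cam('wrist'); im=viewer.grab_frame('wrist'); cv2.imwrite('pics/w1.png',im[:,:,::-1]); print(c[1],pose()[0], pose()[2]['qvel'].round(3))
for l in ('axle_stand','spring_clip','wedge_tool'):
    for q in viewer.cut_out(l,'wrist')[:1]: np.save(f'pics/w1_{l}.npy',q['mask']); print(l,q['p'],q['extent'])
"
```

```text
[ 489.94273411 -225.5385565   346.33739411] [ 413.09155168 -219.4950046   224.80685576] [-0.109  0.004 -0.013 -0.024  0.033 -0.184]
wedge_tool 0.75 [223.2, 0.1, 53.3, 131.5]
```

View pics/w1.png

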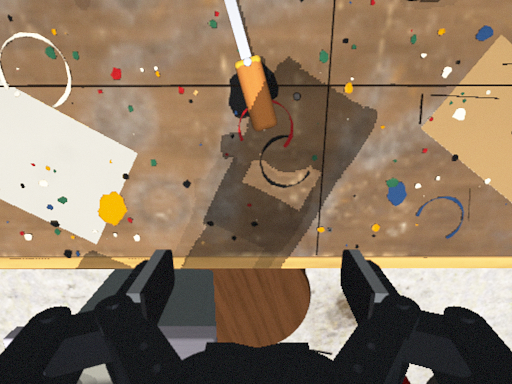

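```bash
python3 -c "
from h import *
c=cam('wrist');w=toplane(c,[(256,62),(262,131)],44);print('handle',w.round(1))
move_to([540,-130,215],[np.pi,0,-1.5])"
```

```text
handle [[ 523.7 -225.4   44. ]
 [ 459.2 -231.7   44. ]]
pos [ 410.7 -226.   225.9] rpy [-3.1414e+00 -5.0000e-04 -1.5680e+00] t 1.98
shift [-0.0956 -0.1296  0.0109] turn [-0.0001 -0.0005 -0.068 ] rows for 3.9
```

Request:
send_rows(
  plan=[
    [[-0.096,-0.13,0.011],[0,0,-0.07],1],
    [[-0.096,-0.13,0.011],[0,0,-0.07],1],
    [[-0.096,-0.13,0.011],[0,0,-0.07],1],
    [[-0.096,-0.13,0.011],[0,0,-0.07],1],
    [[-0.096,-0.13,0.011],[0,0,-0.07],1],
  ],
)

```text
clock: 2.4
eef_pos: [545.1, -128.3, 215.0]
tcp_rot: [-3.138, -0.0, -1.498]
contact_force: [-0.3, 0.2, 0.3]
opening: 1.002
```

```bash
python3 -c "
from h import *
viewer.grab_frame('top')
c=cam('wrist'); im=viewer.grab_frame('wrist'); cv2.imwrite('pics/w2.png',im[:,:,::-1]); print(c[1],pose()[0], pose()[2]['qvel'].round(3))
np.savez('pics/w2c.npz',K=c[0],o=c[1],M=c[2])
crop(im,60,0,240,150,3.3,'w2z')
for l in ('axle_stand','spring_clip','wedge_tool'):
    for q in viewer.cut_out(l,'wrist')[:1]: np.save(f'pics/w2_{l}.npy',q['mask']); print(l,q['p'],q['extent'])
"
```

```text
[ 621.40968702 -124.06312485  335.12467554] [ 540.85943537 -130.41245472  214.60916111] [-0.029 -0.025  0.036 -0.004  0.007 -0.005]
axle_stand 0.82 [103.7, 0.1, 122.4, 133.8]
spring_clip 0.63 [130.7, 44.4, 48.9, 68.0]
wedge_tool 0.87 [315.6, 103.9, 38.4, 152.4]
```

View pics/w2.png

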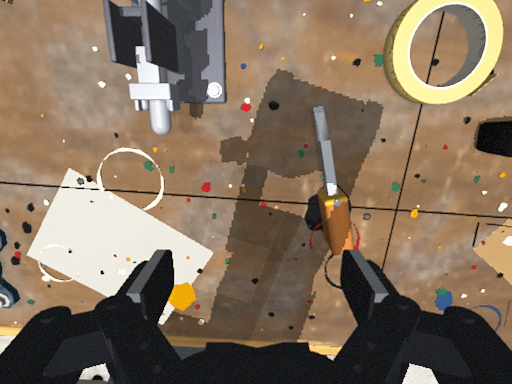

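View pics/w2z.png

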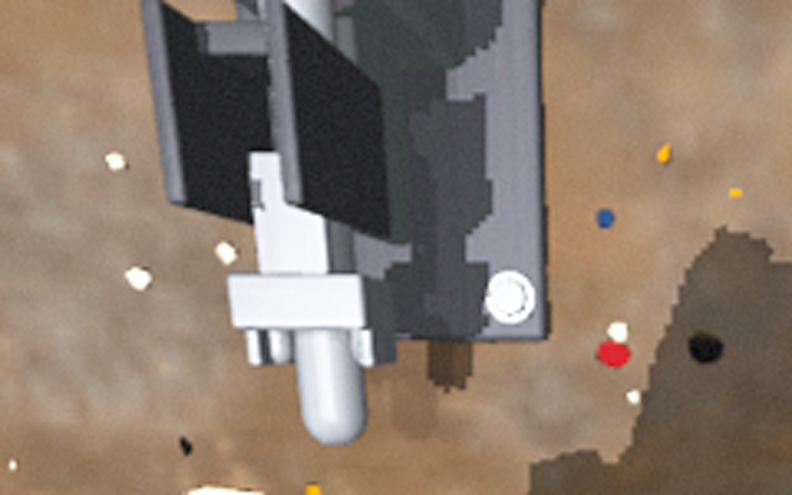

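```bash
python3 -c "
from h import *
im=cv2.imread('pics/w2.png')[:,:,::-1]
crop(im,280,95,100,175,4,'w2zz')
sc=cv2.imread('pics/scene0.png')[:,:,::-1]; crop(sc,265,190,80,40,9,'scz2'); crop(sc,205,165,60,60,9,'scz3')
"
```

```text
(no output)
```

View pics/w2zz.png

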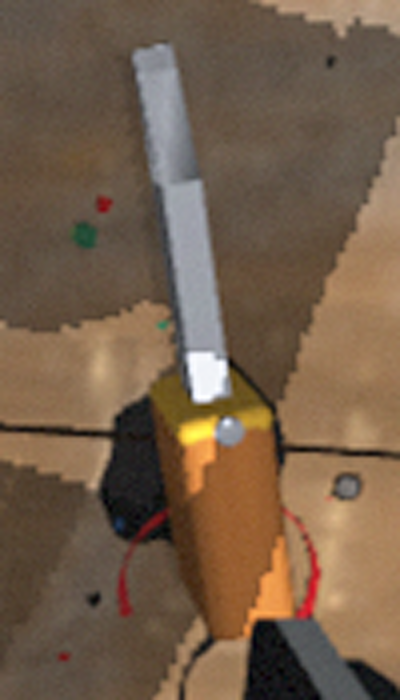

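View pics/scz2.png

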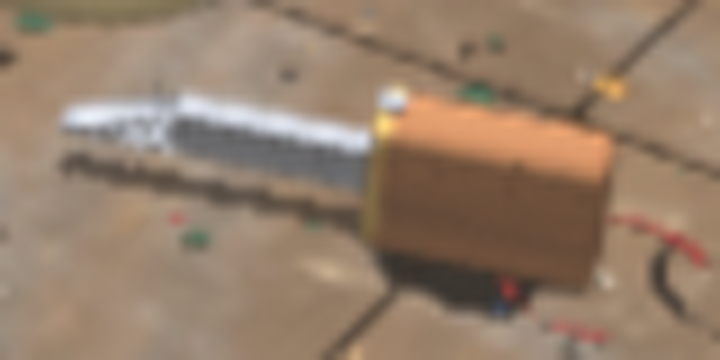

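View pics/scz3.png

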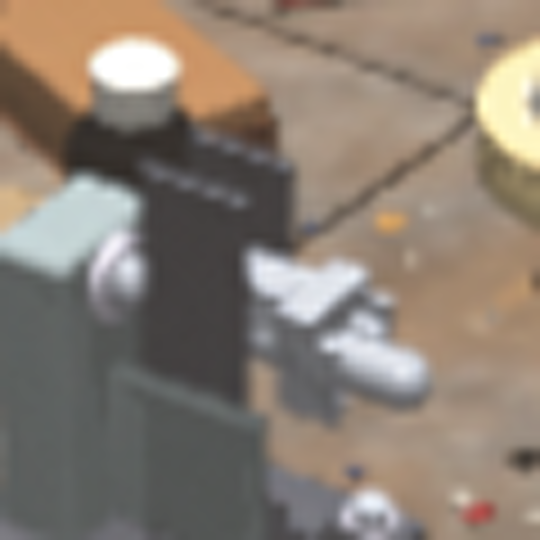

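```bash
cat > fit.py <<'E'
from h import *
from scipy.optimize import least_squares
z=np.load('pics/w2c.npz'); cw=(z['K'],z['o'],z['M']); cs=cam('scene')
W=lambda x,y:(280+x/4,95+y/4); S=lambda x,y:(265+x/9,190+y/9)
obs=[(cw,W(134,50),(130,5,'t',2.5)),(cw,W(168,45),(130,-5,'t',2.5)),(cw,W(161,186),(96,5,'t',15)),(cw,W(202,180),(96,-5,'t',15)),
(cw,W(215,638),(-35,13,0,44)),(cw,W(293,615),(-35,-13,0,44)),
(cs,S(65,108),(130,5,'t',2.5)),(cs,S(65,128),(130,5,'t',0)),(cs,S(180,96),(96,-5,'t',15)),(cs,S(370,242),(35,13,0,0)),(cs,S(383,130),(35,13,0,44)),(cs,S(585,288),(-35,13,0,0)),(cs,S(605,170),(-35,13,0,44))]
def f(p):
    r=[];c,s=np.cos(p[2]),np.sin(p[2])
    for cm,px,q in obs:
        zz=q[3]+(p[3] if q[2]=='t' else 0)
        r.append(proj(cm,[p[0]+c*q[0]-s*q[1],p[1]+s*q[0]+c*q[1],zz])[0]-px)
    return np.ravel(r)
r=least_squares(f,[495,-225,0.2,12],loss='soft_l1'); print(r.x.round(3)); print(r.fun.reshape(-1,2).round(1))
# stand: params x,y,yaw, ear front xe, clip x
W=lambda x,y:(60+x/3.3,y/3.3)
obs2=[(W(300,400),('rodl',)),(W(368,400),('rodr',)),]
c=cw
print('rod centre near end', toplane(c,[W(334,400)],94).round(1), 'far', toplane(c,[W(334,440)],90).round(1))
print('bridge top corners', toplane(c,[W(232,328),W(362,328),W(230,275),W(362,275)],111).round(1))
print('base corner', toplane(c,[W(548,338)],10).round(1), toplane(c,[W(543,50)],10).round(1))
print('ear tops front', toplane(c,[W(168,202),W(186,204),W(285,202),W(300,204)],138).round(1))
print('tongue end', toplane(c,[W(250,153),W(280,153)],98).round(1))
E
python3 fit.py
```

```text
[ 4.94591e+02 -2.25921e+02  2.91000e-01  1.51200e+01]
[[-0.4  0.4]
 [ 0.6 -0.5]
 [ 0.2 -0.1]
 [-0.6 -0.7]
 [-0.7  3.4]
 [ 2.6  4.8]
 [-0.4  1. ]
 [-0.5 -0.5]
 [ 0.1 -1. ]
 [-1.5  0. ]
 [-1.5 -1.1]
 [ 0.5  0.3]
 [ 0.2 -0.3]]
rod centre near end [[599.2 -48.5  94. ]] far [[589. -47.  90.]]
bridge top corners [[614.7 -31.7 111. ]
 [616.8 -60.5 111. ]
 [625.7 -31.9 111. ]
 [627.9 -60.7 111. ]]
base corner [[616.2 -91.8  10. ]] [[697.6 -86.9  10. ]]
ear tops front [[637.3 -32.2 138. ]
 [637.2 -35.5 138. ]
 [638.9 -54.1 138. ]
 [638.8 -56.9 138. ]]
tongue end [[652.  -32.6  98. ]
 [652.5 -39.3  98. ]]
```

```bash
cat >> fit.py <<'E'
print('---')
W=lambda x,y:(280+x/4,95+y/4)
for a,b,za,zb in (((170,445),(215,638),44,44),((275,430),(293,615),44,44),((151,48),(182,183),17.6,30.1),((182,183),(209,395),30.1,30.1)):
    A=toplane(c,[W(*a)],za)[0];B=toplane(c,[W(*b)],zb)[0]; print(A.round(1),B.round(1),np.arctan2(*(A-B)[[1,0]]).round(3))
E
python3 fit.py | sed -n '/---/,$p'; python3 -c "
from h import *
move_to([503,-224,110],[np.pi,0,-np.pi/2+.275])"
```

```text
---
[ 518.6 -202.5   44. ] [ 461.7 -223.6   44. ] 0.356
[ 524.9 -229.8   44. ] [ 470.6 -244.4   44. ] 0.263
[ 618.9 -188.6   17.6] [ 586.2 -198.8   30.1] 0.303
[ 586.2 -198.8   30.1] [ 529.1 -214.8   30.1] 0.274
pos [ 539.4 -131.1  214.9] rpy [ 3.1410e+00 -6.0000e-04 -1.4998e+00] t 2.65
shift [0.09   0.0428 0.105 ] turn [ 0.0006 -0.0006 -0.204 ] rows for 3.5
```

Request:
send_rows(
  plan=[
    [[0.09,0.043,0.095],[0,0,-0.21],1],
    [[0.09,0.043,0.095],[0,0,-0.21],1],
    [[0.09,0.043,0.095],[0,0,-0.21],1],
    [[0.09,0.043,0.095],[0,0,-0.21],1],
    [[0.09,0.043,0.095],[0,0,-0.21],1],
  ],
)

```text
clock: 3.07
eef_pos: [499.4, -226.2, 117.8]
tcp_rot: [3.137, 0.002, -1.295]
contact_force: [0.3, 0.1, -0.6]
opening: 0.996
```

```bash
python3 -c "
from h import *
c=cam('wrist'); im=viewer.grab_frame('wrist'); cv2.imwrite('pics/w3.png',im[:,:,::-1])
move_to([503,-223,28],[np.pi,0,-np.pi/2+.28])
c=cam('wrist'); print(c[1],c[2].round(3))
"
```

```text
pos [ 501.  -225.4  119.4] rpy [ 3.1392e+00  1.0000e-03 -1.2942e+00] t 3.12
shift [-0.0016 -0.0028  0.0913] turn [ 0.0024  0.001  -0.0034] rows for 2.2
[ 577.52250622 -203.98236944  239.48408044] [[ 0.274 -0.913 -0.303]
 [-0.962 -0.26  -0.086]
 [-0.001  0.315 -0.949]]
```

View pics/w3.png

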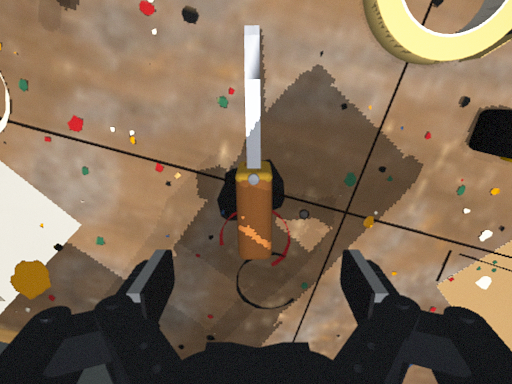

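```bash
python3 -c "
from h import *
c=cam('wrist'); w=toplane(c,[(254,183),(256,258),(252.5,27),(253,78)],[44]);print(w.round(1))
w=toplane(c,[(252.5,27),(253.5,78),(254,165)],30);print(w.round(1), np.arctan2(*(w[1]-w[2])[[1,0]]))
move_to([501,-224.5,28],[np.pi,0,-np.pi/2+.275])
"
```

```text
[[ 522.9 -217.2   44. ]
 [ 465.9 -234.9   44. ]
 [ 615.7 -190.2   44. ]
 [ 588.6 -198.1   44. ]]
[[ 618.4 -189.2   30. ]
 [ 589.4 -198.    30. ]
 [ 532.3 -214.5   30. ]] 0.2798101850781573
pos [ 501.  -225.4  119.4] rpy [ 3.1392e+00  1.0000e-03 -1.2942e+00] t 3.12
shift [-0.0007 -0.0004  0.0914] turn [0.0024 0.001  0.0016] rows for 2.2
```

Request:
send_rows(
  plan=[
    [[-0.001,-0.001,0.04],[0.0025,0.001,0],1],
    [[-0.001,-0.001,0.075],[0.0025,0.001,0],1],
    [[-0.001,-0.001,0.091],[0.0025,0.001,0],1],
    [[-0.001,-0.001,0.091],[0.0025,0.001,0],1],
    [[-0.001,-0.001,0.091],[0.0025,0.001,0],1],
  ],
)

```text
clock: 3.53
eef_pos: [502.1, -223.8, 29.2]
tcp_rot: [-3.141, -0.0, -1.294]
contact_force: [-0.3, -0.0, 0.3]
opening: 1.001
```

```bash
python3 -c "
from h import *
move_to([501,-224.5,28],[np.pi,0,-np.pi/2+.28])
"
```

```text
pos [ 502.1 -223.8   29.2] rpy [-3.1412 -0.     -1.2942] t 3.53
shift [0.0003 0.0012 0.0012] turn [-0.0004 -0.     -0.0034] rows for 0.0
```

Request:
send_rows(
  plan=[
    [[0,0,0],[0,0,0],-0.2],
    [[0,0,0],[0,0,0],-0.4],
    [[0,0,0],[0,0,0],-1],
    [[0,0,0],[0,0,0],-1],
    [[0,0,0],[0,0,0],-1],
  ],
  squeeze=90,
)

```text
clock: 3.95
eef_pos: [502.5, -223.9, 30.0]
tcp_rot: [-3.14, -0.001, -1.294]
contact_force: [-0.9, -0.1, 17.3]
opening: 0.301
```

Request:
send_rows(
  plan=[
    [[0,0,0],[0,0,0],-1],
    [[0,0,0],[0,0,0],-1],
    [[0,0,0],[0,0,0],-1],
    [[0,0,0],[0,0,0],-1],
    [[0,0,0],[0,0,0],-1],
  ],
)

```text
clock: 4.37
eef_pos: [502.6, -224.0, 30.2]
tcp_rot: [-3.14, -0.001, -1.294]
contact_force: [-0.7, 0.6, 6.4]
opening: 0.293
```

Request:
send_rows(
  plan=[
    [[0,0,-0.03],[0,0,0],-1],
    [[0,0,-0.06],[0,0,0],-1],
    [[0,0,-0.1],[0,0,0],-1],
    [[0,0,-0.12],[0,0,0],-1],
    [[0,0,-0.12],[0,0,0],-1],
  ],
)

```text
clock: 4.78
eef_pos: [504.8, -225.1, 154.6]
tcp_rot: [-3.135, -0.005, -1.294]
contact_force: [1.4, -0.0, -1.7]
opening: 0.297
```

```bash
python3 -c "
from h import *
move_to([420,-59,150],[np.pi,0,-np.pi/2+.065])
print(pose()[2]['contact_force'],pose()[2]['wrist_torque'])
"
```

```text
pos [ 504.8 -225.1  154.6] rpy [-3.1347 -0.0055 -1.2943] t 4.78
shift [-0.1829  0.0363  0.0034] turn [-0.0075 -0.0047  0.2115] rows for 4.5
[ 1.41623598 -0.0115768  -1.71580621] [ 0.03984436 -0.02335079  0.00066328]
```

Request:
send_rows(
  plan=[
    [[-0.183,0.036,0.004],[-0.007,-0.005,0.21],-1],
    [[-0.183,0.036,0.004],[-0.007,-0.005,0.21],-1],
    [[-0.183,0.036,0.004],[-0.007,-0.005,0.21],-1],
    [[-0.183,0.036,0.004],[-0.007,-0.005,0.21],-1],
    [[-0.183,0.036,0.004],[-0.007,-0.005,0.21],-1],
  ],
)

```text
clock: 5.2
eef_pos: [415.9, -55.8, 147.8]
tcp_rot: [3.137, 0.002, -1.504]
contact_force: [-0.7, 0.0, -1.8]
opening: 0.296
```

```bash
python3 -c "
from h import *
move_to([420,-59,130],[np.pi,0,-np.pi/2+.065])
"
```

```text
pos [415.9 -55.8 147.8] rpy [ 3.1372e+00  2.1000e-03 -1.5040e+00] t 5.2
shift [ 0.0035 -0.0039  0.0177] turn [0.0044 0.0021 0.0018] rows for 0.4
```

Request:
send_rows(
  plan=[
    [[0.003,-0.033,0.018],[0.004,0.002,0.002],-1],
    [[0.003,-0.033,0.018],[0.004,0.002,0.002],-1],
    [[0.003,-0.033,0.018],[0.004,0.002,0.002],-1],
    [[0.003,-0.033,0.018],[0.004,0.002,0.002],-1],
    [[0.003,-0.033,0.018],[0.004,0.002,0.002],-1],
  ],
)

```text
clock: 5.62
eef_pos: [448.2, -56.8, 129.3]
tcp_rot: [3.14, 0.0, -1.506]
contact_force: [0.9, 0.1, -0.6]
opening: 0.295
```

```bash
python3 -c "
from h import *
c=cam('wrist'); np.savez('pics/w4c.npz',K=c[0],o=c[1],M=c[2]); im=viewer.grab_frame('wrist'); cv2.imwrite('pics/w4.png',im[:,:,::-1]); crop(im,190,0,130,110,6,'w4z')
s=viewer.grab_frame('scene'); crop(s,200,165,110,70,7,'s4z')
move_to([450,-57,113],[np.pi,0,-np.pi/2+.065])
print(pose()[2]['contact_force'],pose()[2]['qvel'].round(3))
"
```

```text
pos [448.6 -56.9 129.7] rpy [ 3.1411e+00  1.0000e-04 -1.5067e+00] t 5.72
shift [ 0.0002 -0.0014  0.0167] turn [ 0.0005  0.0001 -0.0009] rows for 0.4
[-0.70340276  0.45326703 -1.40135714] [ 0.002 -0.005 -0.003  0.    -0.002  0.001]
```

View pics/w4.png

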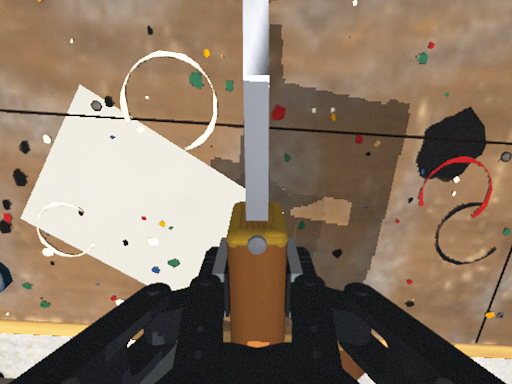

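View pics/w4z.png

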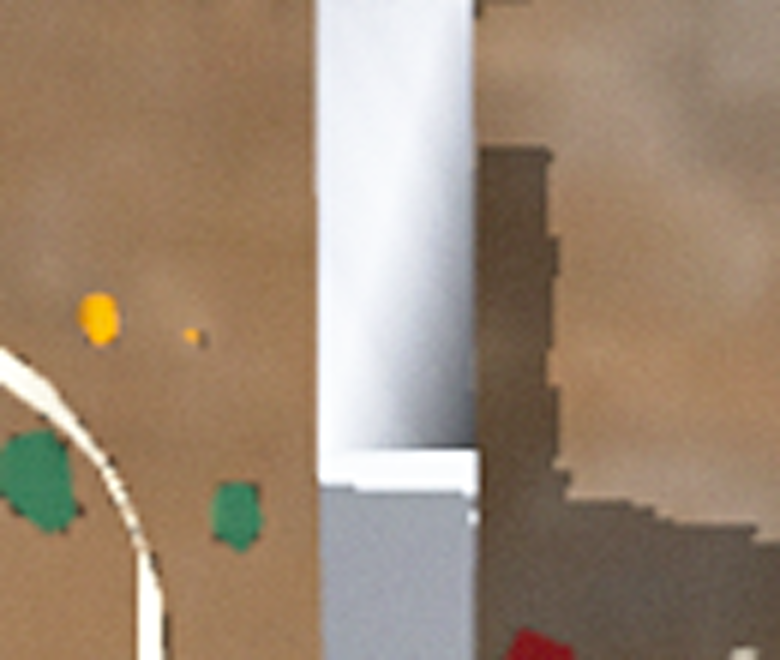

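View pics/s4z.png

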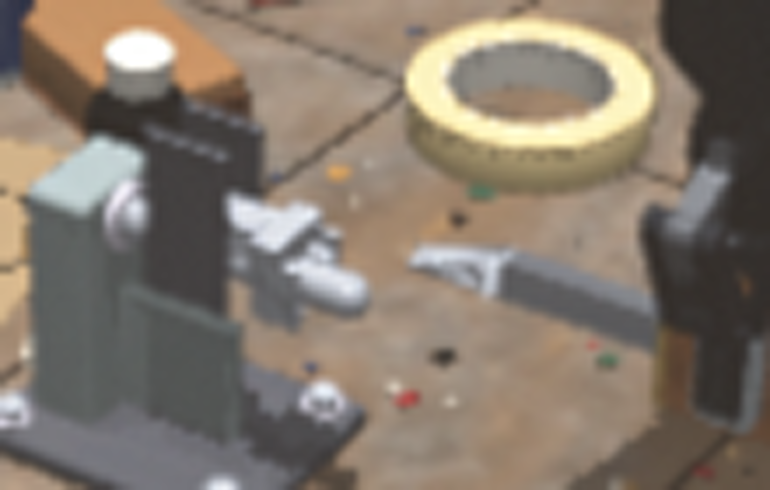

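```bash
python3 -c "
from h import *
move_to([555,-75.5,175],[np.pi,0,-np.pi/2+.065])
"
```

```text
pos [448.6 -56.9 129.7] rpy [ 3.1411e+00  1.0000e-04 -1.5067e+00] t 5.72
shift [ 0.0253 -0.105  -0.0453] turn [ 0.0005  0.0001 -0.0009] rows for 2.8
```

Request:
send_rows(
  plan=[
    [[0.025,0,-0.04],[0,0,0],-1],
    [[0.025,-0.03,-0.046],[0,0,0],-1],
    [[0.025,-0.07,-0.046],[0,0,0],-1],
    [[0.025,-0.105,-0.046],[0,0,0],-1],
    [[0.025,-0.105,-0.046],[0,0,0],-1],
  ],
)

```text
clock: 6.13
eef_pos: [561.5, -75.7, 177.3]
tcp_rot: [-3.134, -0.001, -1.507]
contact_force: [-1.0, 0.4, -1.1]
opening: 0.289
```

Request:
send_rows(
  plan=[
    [[0,0,0],[0,0,0],-1],
    [[0,0,0],[0,0,0],-1],
    [[0,0,0],[0,0,0],-1],
    [[0,0,0],[0,0,0],-1],
    [[0,0,0],[0,0,0],-1],
  ],
)

```text
clock: 6.55
eef_pos: [560.7, -75.8, 177.4]
tcp_rot: [-3.135, -0.001, -1.508]
contact_force: [-0.2, -0.7, -1.5]
opening: 0.294
```

```bash
python3 -c "
from h import *
c=cam('wrist'); np.savez('pics/w5c.npz',K=c[0],o=c[1],M=c[2]); im=viewer.grab_frame('wrist'); cv2.imwrite('pics/w5.png',im[:,:,::-1]); crop(im,150,0,130,165,4.8,'w5z')
s=viewer.grab_frame('scene'); crop(s,200,165,110,70,7,'s5z')
print(pose()[0],pose()[2]['tcp_rot'],c[1],c[2].round(4),c[0])
"
```

```text
[561.0156026  -75.7564328  177.38362031] [-3.13448606e+00 -1.06207913e-03 -1.50753083e+00] [638.8717959  -71.12180208 298.16795466] [[ 0.0638 -0.95   -0.3057]
 [-0.998  -0.0602 -0.021 ]
 [ 0.0015  0.3064 -0.9519]] [[290.09962289   0.         256.9462424 ]
 [  0.         290.09962289 194.84739016]
 [  0.           0.           1.        ]]
```

View pics/w5.png

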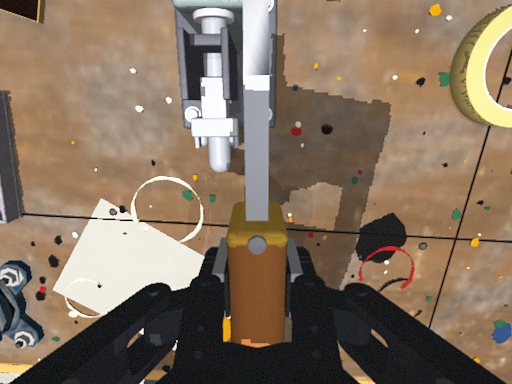

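View pics/w5z.png

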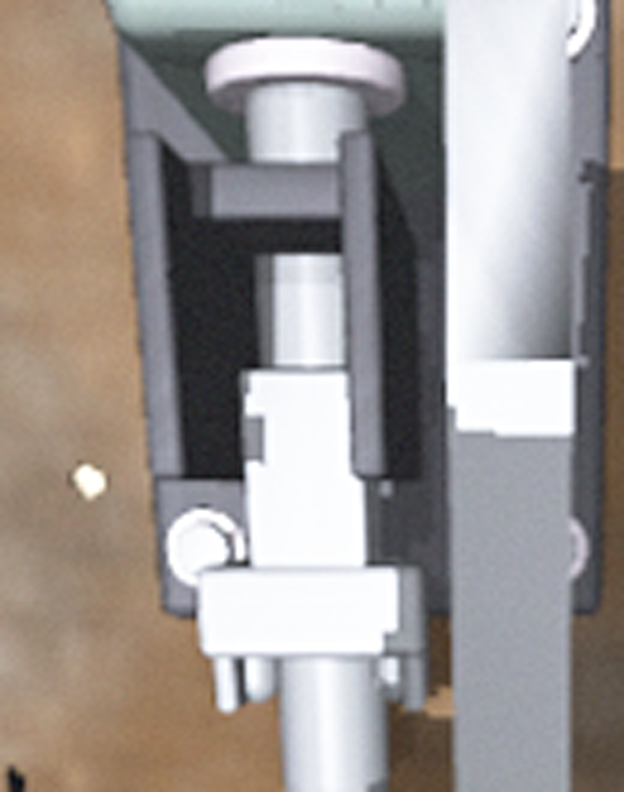

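```bash
cat > m5.py <<'E'
from h import *
z=np.load('pics/w5c.npz'); c=(z['K'],z['o'],z['M'])
W=lambda x,y:(150+x/4.8,y/4.8)
def P(name,a,b,zz):
    w=toplane(c,[W(*a),W(*b)],zz); m=w.mean(0); print(name,w[:,:2].round(1).tolist(),'mid',m[:2].round(1),'len',np.linalg.norm(w[0]-w[1]).round(1)); return m
n=P('bridge near',(200,651),(398,651),111); f=P('bridge far',(200,572),(398,572),111)
e=P('ear front',(153,476),(384,475),138); e2=P('ear inner',(183,476),(352,475),138); e3=P('ear back',(132,135),(372,135),138)
r1=P('rod fwd',(272,340),(343,340),90); r2=P('rod near',(285,700),(386,700),90)
r3=P('rod root',(248,130),(365,130),90)
t=P('tongue',(243,372),(349,372),98)
b1=P('blade ramp end',(450,430),(575,430),177.4-15+15); b2=P('blade back',(453,780),(572,780),177.4)
for a,b,l in((e,e3,'ear'),(r2,r1,'rod'),(r2,r3,'rod'),(b2,b1,'blade')): print(l,np.arctan2(*(b-a)[[1,0]]).round(4))
# tool frame lateral
print(proj(c,[[589,-48.3,90]]))
E
python3 m5.py
```

```text
bridge near [[615.6, -31.3], [617.3, -57.5]] mid [616.5 -44.4] len 26.2
bridge far [[625.8, -31.4], [627.4, -57.1]] mid [626.6 -44.2] len 25.8
ear front [[637.5, -32.0], [639.2, -57.2]] mid [638.4 -44.6] len 25.2
ear inner [[637.7, -35.3], [639.0, -53.7]] mid [638.4 -44.5] len 18.5
ear back [[670.5, -30.4], [672.1, -54.8]] mid [671.3 -42.6] len 24.5
rod fwd [[656.1, -37.0], [656.7, -46.7]] mid [656.4 -41.8] len 9.8
rod near [[606.6, -39.4], [607.6, -54.4]] mid [607.1 -46.9] len 15.0
rod root [[681.6, -33.5], [682.5, -49.0]] mid [682.1 -41.2] len 15.5
tongue [[651.2, -34.5], [652.1, -48.6]] mid [651.6 -41.5] len 14.2
blade ramp end [[643.0, -65.9], [643.6, -76.0]] mid [643.3 -71. ] len 10.2
blade back [[614.1, -67.6], [614.7, -78.0]] mid [614.4 -72.8] len 10.5
ear 0.0609
rod 0.1027
rod 0.0758
blade 0.0636
[[221.1541373  170.63073269]]
```

```bash
python3 -c "
import cv2
im=cv2.imread('pics/w5.png'); cv2.imwrite('pics/w5y.png',cv2.resize(im[95:185,180:280],None,fx=8,fy=8,interpolation=cv2.INTER_CUBIC))"
```

```text
(no output)
```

View pics/w5y.png

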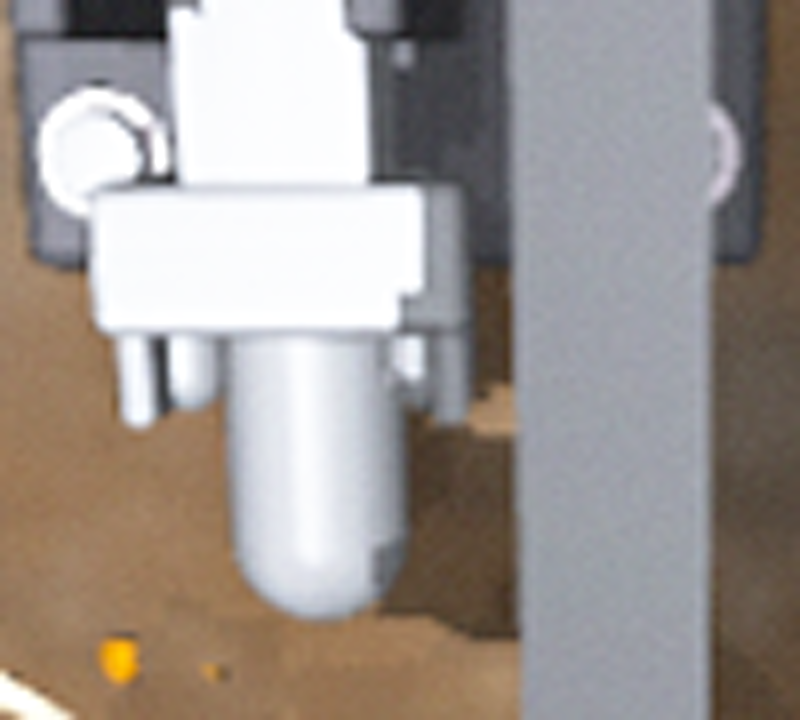

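View pics/s5z.png

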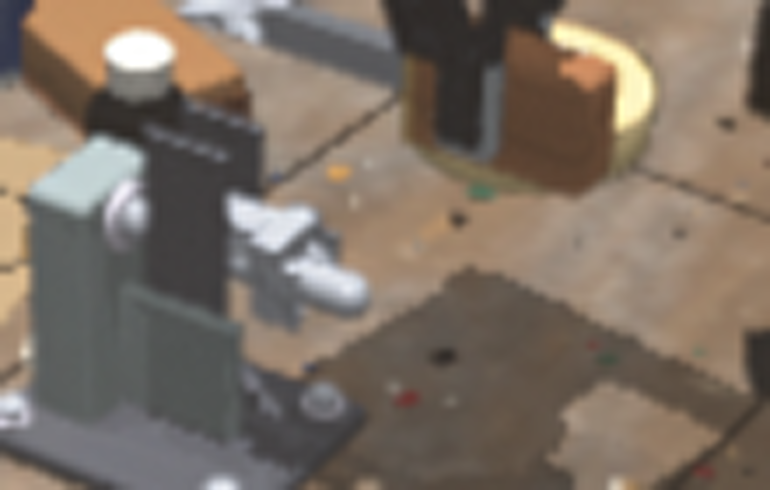

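```bash
cat > m6.py <<'E'
from h import *
z=np.load('pics/w5c.npz'); c=(z['K'],z['o'],z['M'])
W=lambda x,y:(180+x/8,95+y/8)
tcp=np.array([561.0,-75.76,177.38]); rt=R.from_euler('xyz',[-3.1345,-.00106,-1.5075])
def P(name,a,b,zz):
    w=toplane(c,[W(*a),W(*b)],zz); m=w.mean(0); print(name,'mid',m[:2].round(1),'len',np.linalg.norm(w[0]-w[1]).round(1),'tool',rt.inv().apply(m-tcp).round(1)); return m
n=P('bridge near',(100,330),(468,330),111);f=P('bridge far',(90,186),(470,186),111)
r=P('rod',(233,450),(405,450),90); r=P('rod',(229,350),(395,350),90); r=P('rod end',(322,617),(322,617),88)
W=lambda x,y:(150+x/4.8,y/4.8)
P('ear front',(153,476),(384,475),138);P('ear back',(132,135),(372,135),138);P('rod root',(248,130),(365,130),90)
P('blade ramp end',(450,430),(575,430),177.4-15+15);P('blade back',(453,780),(572,780),177.4)
E
python3 m6.py
```

```text
bridge near mid [616.2 -46.4] len 29.3 tool [-25.8 -56.5  66.8]
bridge far mid [627.3 -45.9] len 29.7 tool [-25.7 -67.6  66.8]
rod mid [603.2 -47. ] len 15.5 tool [-26.1 -43.3  87.7]
rod mid [612.1 -46.2] len 14.7 tool [-26.4 -52.2  87.7]
rod end mid [587.3 -47.4] len 0.0 tool [-26.7 -27.4  89.5]
ear front mid [638.4 -44.6] len 25.2 tool [-26.2 -78.9  39.9]
ear back mid [671.3 -42.6] len 24.5 tool [ -26.2 -111.9   40.1]
rod root mid [682.1 -41.2] len 15.5 tool [ -26.9 -122.4   88.2]
blade ramp end mid [643.3 -71. ] len 10.2 tool [  0.4 -82.4   0.6]
blade back mid [614.4 -72.8] len 10.5 tool [  0.4 -53.5   0.4]
```

```bash
cat > g.py <<'E'
from h import *
# stand frame in world from w5 (tool-frame) measurement
yaw=0.0633; u=np.array([np.cos(yaw),np.sin(yaw)]); v=np.array([-u[1],u[0]])
tcp5=np.array([561.0,-75.76])
# at w5: tool -y = u ; tool x = -v
CL=tcp5+62.05*u+26.5*v   # "line" point: TCP pos for which blade lateral is centred, at bridge centre abscissa
def tcp_for_tip(s,lat=0):  # tip s mm relative to bridge centre along rod
    return CL+(s-121.6)*u+lat*v
def where():
    p,r,s=pose(); d=p[:2]-CL; print('tip s',round(d@u+121.6,1),'lat',round(d@v,2),'z',p[2].round(2),'rpy err',[round(float(x),4) for x in (np.array(s['tcp_rot'])-[np.sign(s['tcp_rot'][0])*np.pi,0,-np.pi/2+yaw])],'F',s['contact_force'].round(2),'T',s['wrist_torque'].round(3),'t',round(s['clock'],2))
def go(s,z,lat=0):
    q=tcp_for_tip(s,lat); move_to([q[0],q[1],z],[np.pi,0,-np.pi/2+yaw]); where()
E
python3 -c "
from g import *
go(-14,120)"
```

```text
pos [561.  -75.8 177.4] rpy [-3.1345e+00 -1.1000e-03 -1.5075e+00] t 6.65
shift [-0.0266  0.074   0.0568] turn [-0.0071 -0.0011 -0.    ] rows for 2.3
tip s 59.6 lat -26.5 z 177.38 rpy err [0.0071, -0.0011, -0.0] F [-0.84  0.82 -1.57] T [ 0.017  0.032 -0.025] t 6.65
```

Request:
send_rows(
  plan=[
    [[0,0.037,0],[-0.007,-0.001,0],-1],
    [[-0.015,0.074,0],[-0.007,-0.001,0],-1],
    [[-0.0265,0.074,0.02],[-0.007,-0.001,0],-1],
    [[-0.0265,0.074,0.05],[-0.007,-0.001,0],-1],
    [[-0.0265,0.074,0.055],[-0.007,-0.001,0],-1],
  ],
)

```text
clock: 7.07
eef_pos: [483.3, -53.5, 119.3]
tcp_rot: [3.138, 0.001, -1.507]
contact_force: [-1.4, -0.1, -1.7]
opening: 0.287
```

Request:
send_rows(
  plan=[
    [[0,0,0],[0,0,0],-1],
    [[0,0,0],[0,0,0],-1],
    [[0,0,0],[0,0,0],-1],
    [[0,0,0],[0,0,0],-1],
    [[0,0,0],[0,0,0],-1],
  ],
)

```text
clock: 7.48
eef_pos: [484.1, -53.7, 120.2]
tcp_rot: [3.14, 0.0, -1.507]
contact_force: [-0.0, 0.2, -0.1]
opening: 0.293
```

```bash
python3 -c "
from g import *
go(-14,117)
im=viewer.grab_frame('top'); crop(im,205,150,80,80,8,'t7'); s=viewer.grab_frame('scene'); crop(s,200,165,110,70,7,'s7')
where()"
```

```text
pos [484.1 -53.7 120.2] rpy [ 3.1395e+00  3.0000e-04 -1.5072e+00] t 7.48
shift [ 0.0004 -0.0018  0.0032] turn [0.0021 0.0003 0.0003] rows for 0.1
tip s -15.8 lat 0.4 z 120.19 rpy err [-0.0021, 0.0003, 0.0003] F [-0.02  0.22 -0.13] T [-0.018  0.029 -0.01 ] t 7.48
tip s -16.1 lat 0.5 z 119.95 rpy err [-0.0025, 0.0004, 0.0003] F [-0.13 -0.58 -1.32] T [0.03  0.014 0.036] t 7.58
```

View pics/t7.png

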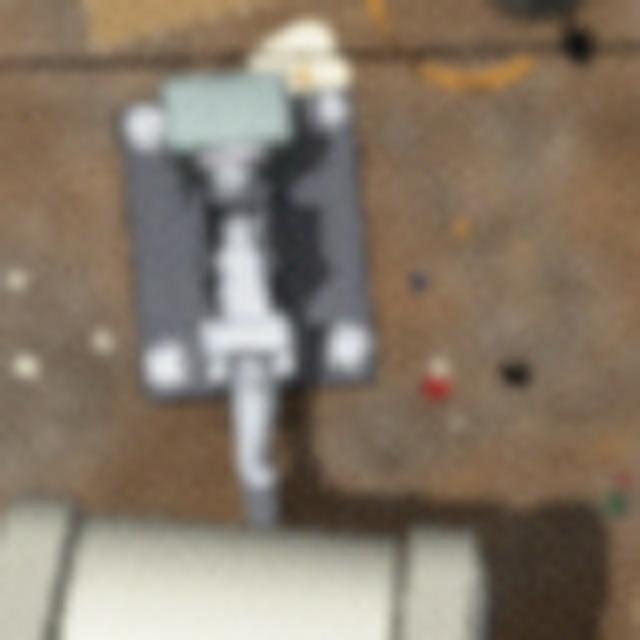

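View pics/s7.png

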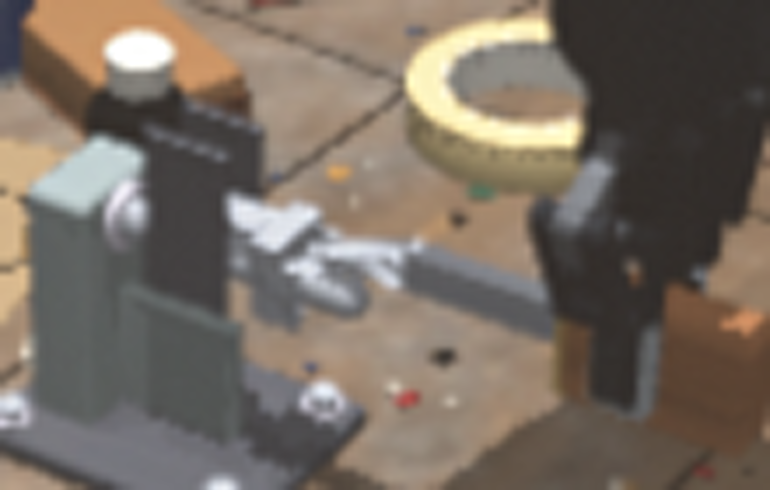

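Request:
send_rows(
  plan=[
    [[0.0005,0,0.001],[0.002,0,0],-1],
    [[0.0005,0,0.002],[0.002,0,0],-1],
    [[0.0005,0,0.003],[0.002,0,0],-1],
    [[0.0005,0,0.003],[0.002,0,0],-1],
    [[0.0005,0,0.003],[0.002,0,0],-1],
  ],
)

```text
clock: 8.0
eef_pos: [483.7, -54.1, 116.8]
tcp_rot: [3.141, 0.0, -1.507]
contact_force: [0.4, -0.1, -2.2]
opening: 0.295
```

```bash
python3 -c "
from g import *
go(-14,116)"
```

```text
pos [483.7 -54.1 116.8] rpy [ 3.1407e+00  5.0000e-04 -1.5071e+00] t 8.0
shift [ 0.     -0.0022  0.0008] turn [0.0009 0.0005 0.0004] rows for 0.1
tip s -16.2 lat 0.02 z 116.81 rpy err [-0.0009, 0.0005, 0.0004] F [ 0.45 -0.06 -2.17] T [ 0.029 -0.013  0.011] t 8.0
```

Request:
send_rows(
  plan=[
    [[0,-0.001,0.0005],[0.001,0,0],-1],
    [[0,-0.002,0.001],[0.001,0,0],-1],
    [[0,-0.002,0.0015],[0.001,0,0],-1],
    [[0,-0.002,0.0015],[0.001,0,0],-1],
    [[0,-0.002,0.0015],[0.001,0,0],-1],
  ],
)

```text
clock: 8.42
eef_pos: [485.7, -54.0, 115.3]
tcp_rot: [-3.142, 0.001, -1.507]
contact_force: [-0.9, -0.7, -1.4]
opening: 0.292
```

Request:
send_rows(
  plan=[
    [[0,0,0.0005],[0,0,0],-1],
    [[0,0,0.001],[0,0,0],-1],
    [[0,0,0.001],[0,0,0],-1],
    [[0,0,0.001],[0,0,0],-1],
    [[0,0,0.001],[0,0,0],-1],
  ],
)

```text
clock: 8.83
eef_pos: [485.7, -53.9, 114.3]
tcp_rot: [-3.142, 0.0, -1.507]
contact_force: [-0.4, -1.2, -1.5]
opening: 0.29
```

Request:
send_rows(
  plan=[
    [[0,0,0.0003],[0,0,0],-1],
    [[0,0,0.0007],[0,0,0],-1],
    [[0,0,0.0007],[0,0,0],-1],
    [[0,0,0.0007],[0,0,0],-1],
    [[0,0,0.0007],[0,0,0],-1],
  ],
)

```text
clock: 9.25
eef_pos: [485.6, -53.9, 113.5]
tcp_rot: [3.142, 0.001, -1.507]
contact_force: [0.2, 0.1, -2.1]
opening: 0.294
```

```bash
python3 -c "
from g import *
where()"
```

```text
tip s -14.3 lat 0.06 z 113.53 rpy err [-0.0, 0.0005, 0.0004] F [ 0.2   0.07 -2.09] T [-0.011 -0.003 -0.026] t 9.25
```

Request:
send_rows(
  plan=[
    [[0,0,0.0003],[0,0,0],-1],
    [[0,0,0.0007],[0,0,0],-1],
    [[0,0,0.0007],[0,0,0],-1],
    [[0,0,0.0007],[0,0,0],-1],
    [[0,0,0.0007],[0,0,0],-1],
  ],
)

```text
clock: 9.67
eef_pos: [485.8, -54.0, 112.9]
tcp_rot: [-3.141, 0.0, -1.507]
contact_force: [-0.7, -0.0, -1.1]
opening: 0.29
```

Request:
send_rows(
  plan=[
    [[0,0,0.0003],[0,0,0],-1],
    [[0,0,0.0007],[0,0,0],-1],
    [[0,0,0.0007],[0,0,0],-1],
    [[0,0,0.0007],[0,0,0],-1],
    [[0,0,0.0007],[0,0,0],-1],
  ],
)

```text
clock: 10.08
eef_pos: [486.0, -54.0, 112.4]
tcp_rot: [-3.141, 0.0, -1.507]
contact_force: [0.6, 1.0, 0.5]
opening: 0.294
```

```bash
python3 -c "
from g import *
where()"
```

```text
tip s -13.9 lat -0.02 z 112.36 rpy err [0.0008, 0.0004, 0.0003] F [0.62 0.99 0.47] T [-0.038 -0.384 -0.013] t 10.08
```

Request:
send_rows(
  plan=[
    [[0,-0.001,0.0002],[0,0,0],-1],
    [[0,-0.002,0.0003],[0,0,0],-1],
    [[0,-0.003,0.0003],[0,0,0],-1],
    [[0,-0.004,0.0003],[0,0,0],-1],
    [[0,-0.004,0.0003],[0,0,0],-1],
  ],
)

```text
clock: 10.5
eef_pos: [490.5, -53.7, 112.2]
tcp_rot: [-3.14, 0.0, -1.507]
contact_force: [0.1, 0.1, 2.6]
opening: 0.29
```

```bash
python3 -c "
from g import *
where()"
```

```text
tip s -9.5 lat -0.05 z 112.16 rpy err [0.0013, 0.0003, 0.0004] F [0.09 0.07 2.58] T [ 0.009 -0.394 -0.063] t 10.5
```

Request:
send_rows(
  plan=[
    [[0,-0.001,0],[0,0,0],-1],
    [[0,-0.002,0],[0,0,0],-1],
    [[0,-0.003,0],[0,0,0],-1],
    [[0,-0.004,0],[0,0,0],-1],
    [[0,-0.005,0],[0,0,0],-1],
  ],
)

```text
clock: 10.92
eef_pos: [495.6, -53.4, 112.2]
tcp_rot: [-3.14, 0.0, -1.507]
contact_force: [-0.5, -0.6, 3.2]
opening: 0.296
```

```bash
python3 -c "
from g import *
where()
im=viewer.grab_frame('top'); crop(im,205,150,80,80,8,'t8'); s=viewer.grab_frame('scene'); crop(s,200,165,110,70,7,'s8')"
```

```text
tip s -4.3 lat -0.04 z 112.19 rpy err [0.0014, 0.0003, 0.0003] F [-0.49 -0.62  3.16] T [ 0.007 -0.338 -0.013] t 10.92
```

View pics/s8.png

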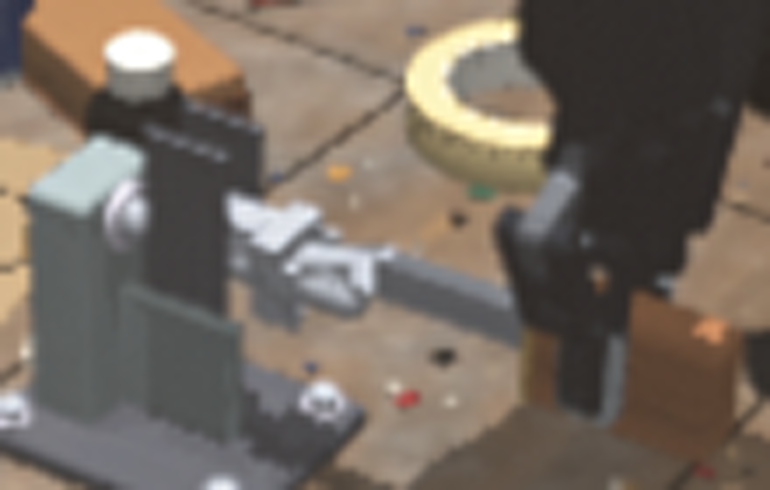

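Request:
send_rows(
  plan=[
    [[0,-0.001,-0.0002],[0,0,0],-1],
    [[0,-0.002,-0.0002],[0,0,0],-1],
    [[0,-0.003,-0.0002],[0,0,0],-1],
    [[0,-0.004,-0.0002],[0,0,0],-1],
    [[0,-0.005,-0.0002],[0,0,0],-1],
  ],
)

```text
clock: 11.43
eef_pos: [500.5, -53.1, 112.3]
tcp_rot: [-3.141, 0.0, -1.507]
contact_force: [-1.0, 0.8, 2.3]
opening: 0.291
```

```bash
python3 -c "
from g import *
where()"
```

```text
tip s 0.6 lat -0.03 z 112.31 rpy err [0.0011, 0.0003, 0.0004] F [-1.02  0.77  2.32] T [ 0.039 -0.133  0.04 ] t 11.43
```

Request:
send_rows(
  plan=[
    [[0,-0.001,0],[0,0,0],-1],
    [[0,-0.002,0],[0,0,0],-1],
    [[0,-0.003,0],[0,0,0],-1],
    [[0,-0.004,0],[0,0,0],-1],
    [[0,-0.004,0],[0,0,0],-1],
  ],
)

```text
clock: 11.85
eef_pos: [504.9, -52.8, 112.4]
tcp_rot: [-3.14, 0.0, -1.507]
contact_force: [-0.3, -0.6, 2.1]
opening: 0.294
```

```bash
python3 -c "
from g import *
where()
im=viewer.grab_frame('top'); crop(im,205,150,80,80,8,'t9'); s=viewer.grab_frame('scene'); crop(s,200,165,110,70,7,'s9')"
```

```text
tip s 5.0 lat -0.06 z 112.35 rpy err [0.0014, 0.0003, 0.0004] F [-0.26 -0.64  2.11] T [ 0.058 -0.318  0.002] t 11.85
```

View pics/s9.png

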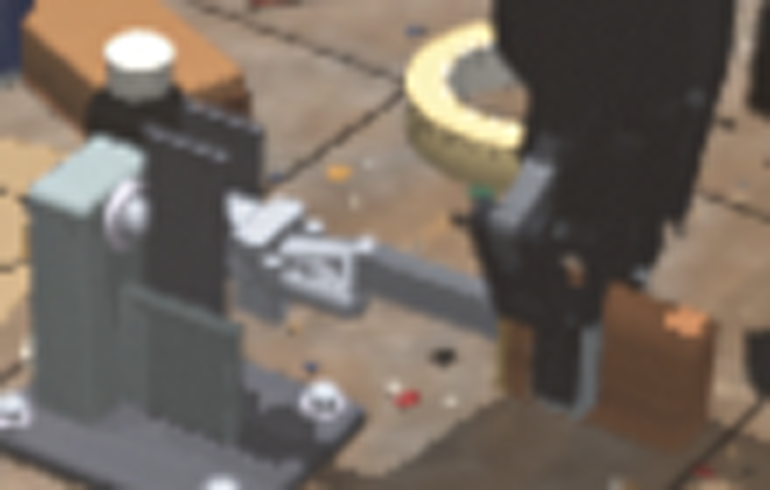

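View pics/t9.png

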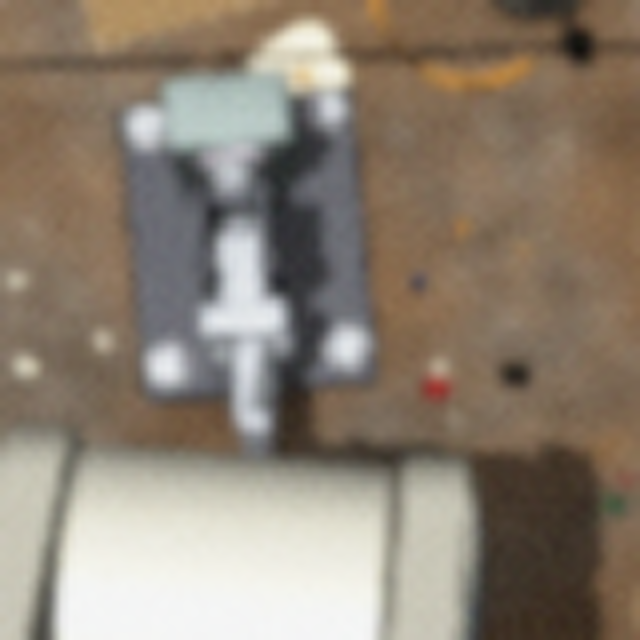

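```bash
cat > ov.py <<'E'
from g import *
import sys
def ov(camname,name,l,t,w,h,f,ds,dz=0,tips=None):
    c=cam(camname); im=viewer.grab_frame(camname)[:,:,::-1]; o=cv2.resize(im[t:t+h,l:l+w],None,fx=f,fy=f,interpolation=cv2.INTER_CUBIC)
    B=np.array([561.0,-75.76])+62.05*u+26.1*v
    def pt(s,y,z): 
        q=B+s*u+y*v; a=proj(c,[q[0],q[1],z])[0]; return tuple(int(round(k)) for k in ((a[0]+.5-l)*f,(a[1]+.5-t)*f))
    for d,col in ds:
        Q=[pt(d+a,b,111+dz) for a,b in((-6,-15),(6,-15),(6,15),(-6,15))]
        for i in range(4): cv2.line(o,Q[i],Q[(i+1)%4],col,1)
    p,r,s=pose(); ts=(p[:2]-CL)@u+121.6; lz=p[2]-14.4
    for a,b,z,a2,b2,z2 in ((0,-5,2.5,0,5,2.5),(-34,-5,15,-34,5,15),(0,5,2.5,-34,5,15),(0,-5,2.5,-34,-5,15)):
        cv2.line(o,pt(ts+a,b,lz+z),pt(ts+a2,b2,lz+z2),(0,200,0),1)
    cv2.imwrite(f'pics/{name}.png',o)
if __name__=='__main__':
    ov('scene','s10',225,175,45,40,16,[(5,(0,0,255)),(9,(255,0,0))])
    ov('top','t10',222,175,30,35,16,[(5,(0,0,255)),(9,(255,0,0))]); where()
E
python3 ov.py
```

```text
tip s 4.8 lat -0.04 z 112.35 rpy err [0.0015, 0.0003, 0.0004] F [0.22 0.14 2.54] T [ 0.028 -0.307 -0.014] t 12.05
```

View pics/s10.png

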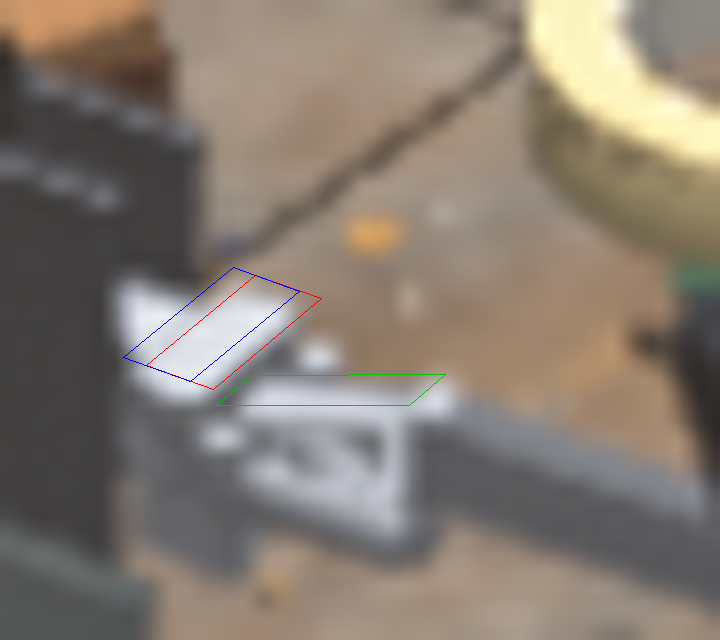

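View pics/t10.png

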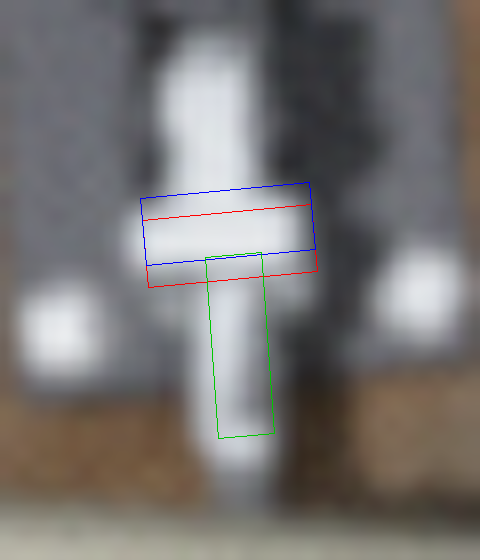

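Request:
send_rows(
  plan=[
    [[0,-0.001,0],[0,0,0],-1],
    [[0,-0.002,0],[0,0,0],-1],
    [[0,-0.003,0],[0,0,0],-1],
    [[0,-0.004,0],[0,0,0],-1],
    [[0,-0.004,0],[0,0,0],-1],
  ],
)

```text
clock: 12.47
eef_pos: [508.9, -52.6, 112.4]
tcp_rot: [-3.14, 0.0, -1.507]
contact_force: [-0.6, -0.6, 1.0]
opening: 0.293
```

```bash
python3 -c "
from g import *
where()"
```

```text
tip s 9.1 lat -0.05 z 112.36 rpy err [0.0016, 0.0003, 0.0004] F [-0.58 -0.56  1.  ] T [ 0.043 -0.181 -0.009] t 12.47
```

Request:
send_rows(
  plan=[
    [[0,-0.001,0],[0,0,0],-1],
    [[0,-0.002,0],[0,0,0],-1],
    [[0,-0.003,0],[0,0,0],-1],
    [[0,-0.003,0],[0,0,0],-1],
    [[0,-0.003,0],[0,0,0],-1],
  ],
)

```text
clock: 12.88
eef_pos: [511.5, -52.4, 112.3]
tcp_rot: [-3.141, 0.0, -1.507]
contact_force: [-4.9, 0.5, 4.1]
opening: 0.291
```

```bash
python3 -c "
from g import *
where()"
```

```text
tip s 11.6 lat -0.01 z 112.28 rpy err [0.0006, 0.0004, 0.0004] F [-4.91  0.51  4.05] T [-0.005  0.304  0.049] t 12.88
```

Request:
send_rows(
  plan=[
    [[0,-0.001,0],[0,0,0],-1],
    [[0,-0.001,0],[0,0,0],-1],
    [[0,-0.002,0],[0,0,0],-1],
    [[0,-0.002,0],[0,0,0],-1],
    [[0,-0.002,0],[0,0,0],-1],
  ],
)

```text
clock: 13.3
eef_pos: [513.2, -52.2, 112.3]
tcp_rot: [-3.142, 0.0, -1.507]
contact_force: [-4.9, -0.6, 5.2]
opening: 0.293
```

```bash
python3 -c "
from g import *
from ov import ov
where()
ov('scene','s11',225,175,45,40,16,[(10.6,(0,0,255))])
where()"
```

```text
tip s 13.4 lat 0.04 z 112.28 rpy err [0.0, 0.0005, 0.0004] F [-4.86 -0.62  5.25] T [0.009 0.253 0.066] t 13.3
tip s 13.3 lat 0.02 z 112.28 rpy err [0.0, 0.0005, 0.0004] F [-4.16 -0.19  5.27] T [ 0.012  0.228 -0.009] t 13.35
```

View pics/s11.png

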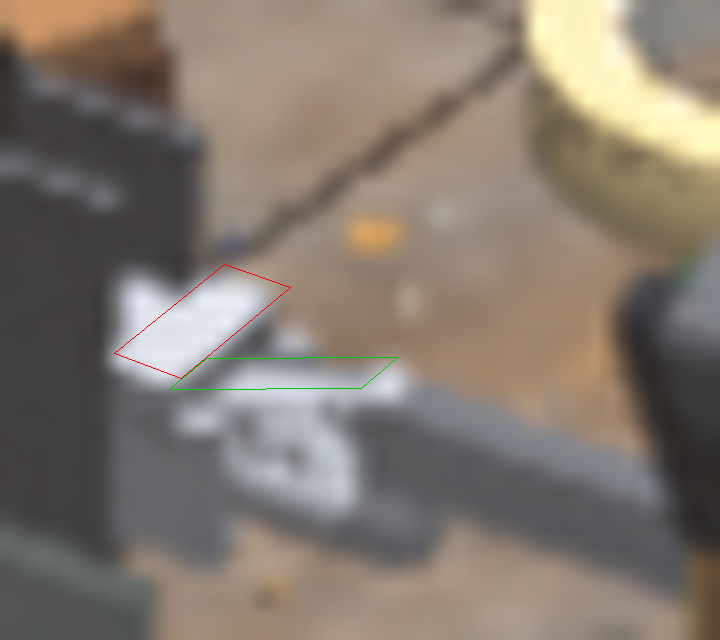

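Request:
send_rows(
  plan=[
    [[0,0,-0.0004],[0,0,0],-1],
    [[0,0,-0.0008],[0,0,0],-1],
    [[0,0,-0.001],[0,0,0],-1],
    [[0,0,-0.001],[0,0,0],-1],
    [[0,0,-0.001],[0,0,0],-1],
  ],
)

```text
clock: 13.77
eef_pos: [513.1, -52.2, 113.0]
tcp_rot: [3.141, 0.001, -1.507]
contact_force: [-1.4, 0.0, -0.8]
opening: 0.291
```

```bash
python3 -c "
from g import *
where()"
```

```text
tip s 13.2 lat 0.04 z 113.04 rpy err [-0.0003, 0.0005, 0.0003] F [-1.38  0.05 -0.82] T [-0.001  0.258  0.03 ] t 13.77
```

Request:
send_rows(
  plan=[
    [[0,-0.001,0],[0,0,0],-1],
    [[0,-0.002,0],[0,0,0],-1],
    [[0,-0.003,0],[0,0,0],-1],
    [[0,-0.003,0],[0,0,0],-1],
    [[0,-0.003,0],[0,0,0],-1],
  ],
)

```text
clock: 14.18
eef_pos: [515.6, -52.0, 112.9]
tcp_rot: [3.14, 0.001, -1.507]
contact_force: [-5.1, -0.6, 1.7]
opening: 0.291
```

```bash
python3 -c "
from g import *
where()"
```

```text
tip s 15.8 lat 0.13 z 112.89 rpy err [-0.0014, 0.0007, 0.0005] F [-5.11 -0.59  1.71] T [-0.038  0.552  0.02 ] t 14.18
```

Request:
send_rows(
  plan=[
    [[0,-0.001,0],[0,0,0],-1],
    [[0,-0.001,0],[0,0,0],-1],
    [[0,-0.001,0],[0,0,0],-1],
    [[0,-0.0015,0],[0,0,0],-1],
    [[0,-0.0015,0],[0,0,0],-1],
  ],
)

```text
clock: 14.6
eef_pos: [517.2, -51.9, 112.9]
tcp_rot: [3.14, 0.001, -1.507]
contact_force: [-3.8, -0.5, 0.9]
opening: 0.292
```

Request:
send_rows(
  plan=[
    [[0,-0.0005,0],[0,0,0],-1],
    [[0,-0.001,0],[0,0,0],-1],
    [[0,-0.001,0],[0,0,0],-1],
    [[0,-0.0015,0],[0,0,0],-1],
    [[0,-0.002,0],[0,0,0],-1],
  ],
)

```text
clock: 15.02
eef_pos: [519.2, -51.7, 112.9]
tcp_rot: [3.14, 0.001, -1.507]
contact_force: [-4.7, -0.3, 0.2]
opening: 0.297
```

```bash
python3 -c "
from g import *
where()
from ov import ov
ov('scene','s12',225,175,45,40,16,[(10.6,(0,0,255))]);where()"
```

```text
tip s 19.4 lat 0.14 z 112.85 rpy err [-0.0014, 0.0007, 0.0005] F [-4.68 -0.28  0.17] T [-0.01   0.502 -0.011] t 15.02
tip s 19.5 lat 0.13 z 112.88 rpy err [-0.0012, 0.0007, 0.0005] F [-3.81 -0.03 -0.22] T [ 0.023  0.429 -0.008] t 15.07
```

View pics/s12.png

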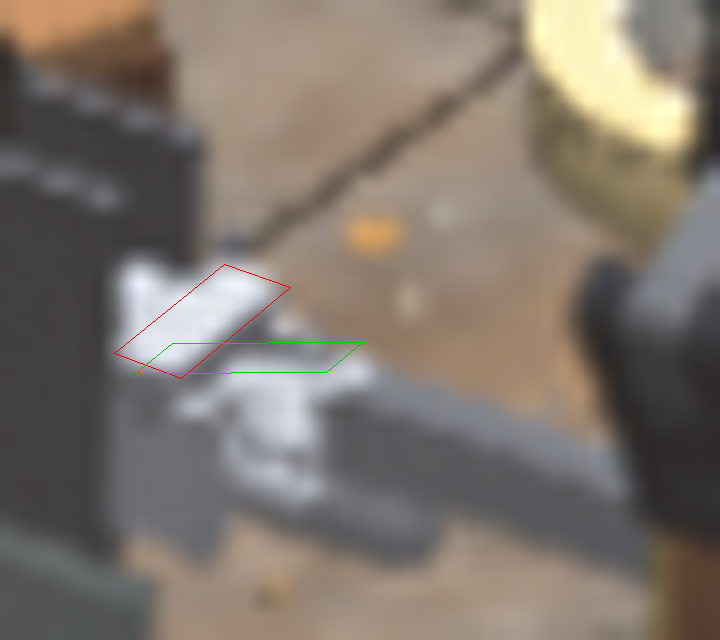

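Request:
send_rows(
  plan=[
    [[0,-0.001,0],[0,0,0],-1],
    [[0,-0.0015,0],[0,0,0],-1],
    [[0,-0.002,0],[0,0,0],-1],
    [[0,-0.0025,0],[0,0,0],-1],
    [[0,-0.003,0],[0,0,0],-1],
  ],
)

```text
clock: 15.48
eef_pos: [522.6, -51.5, 112.9]
tcp_rot: [3.141, 0.001, -1.507]
contact_force: [-2.9, -0.9, -0.7]
opening: 0.291
```

Request:
send_rows(
  plan=[
    [[0,-0.001,0],[0,0,0],-1],
    [[0,-0.0015,0],[0,0,0],-1],
    [[0,-0.002,0],[0,0,0],-1],
    [[0,-0.0025,0],[0,0,0],-1],
    [[0,-0.003,0],[0,0,0],-1],
  ],
)

```text
clock: 15.9
eef_pos: [525.8, -51.3, 112.9]
tcp_rot: [3.141, 0.001, -1.507]
contact_force: [-2.6, -0.3, -0.8]
opening: 0.295
```

```bash
python3 -c "
from g import *
where()
from ov import ov
ov('scene','s13',225,175,45,40,16,[(10.6,(0,0,255))]);where()"
```

```text
tip s 25.9 lat 0.1 z 112.92 rpy err [-0.0006, 0.0006, 0.0004] F [-2.65 -0.3  -0.79] T [0.04  0.3   0.009] t 15.9
tip s 26.1 lat 0.08 z 112.95 rpy err [-0.0003, 0.0006, 0.0004] F [-2.17 -0.66 -1.16] T [-0.017  0.239  0.02 ] t 15.95
```

View pics/s13.png

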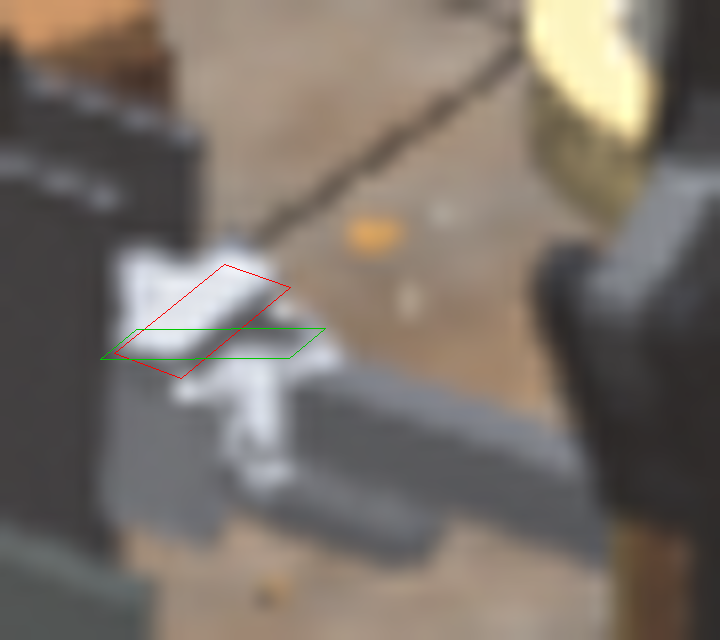

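Request:
send_rows(
  plan=[
    [[0,-0.001,0],[0,0,0],-1],
    [[0,-0.0015,0],[0,0,0],-1],
    [[0,-0.002,0],[0,0,0],-1],
    [[0,-0.0025,0],[0,0,0],-1],
    [[0,-0.003,0],[0,0,0],-1],
  ],
)

```text
clock: 16.37
eef_pos: [529.1, -51.1, 113.0]
tcp_rot: [3.142, 0.001, -1.507]
contact_force: [-1.4, 0.2, -2.3]
opening: 0.299
```

```bash
python3 -c "
from g import *
where()"
```

```text
tip s 29.3 lat 0.08 z 112.97 rpy err [-0.0001, 0.0006, 0.0005] F [-1.43  0.18 -2.26] T [-0.061  0.144 -0.031] t 16.37
```

```bash
python3 -c "
from g import *
from ov import ov
ov('scene','s14',225,170,45,40,16,[(10.6,(0,0,255))],dz=14);where()"
```

```text
tip s 29.4 lat 0.08 z 113.0 rpy err [0.0002, 0.0005, 0.0004] F [-1.12  0.23 -1.18] T [ 0.002  0.158 -0.016] t 16.42
```

View pics/s14.png

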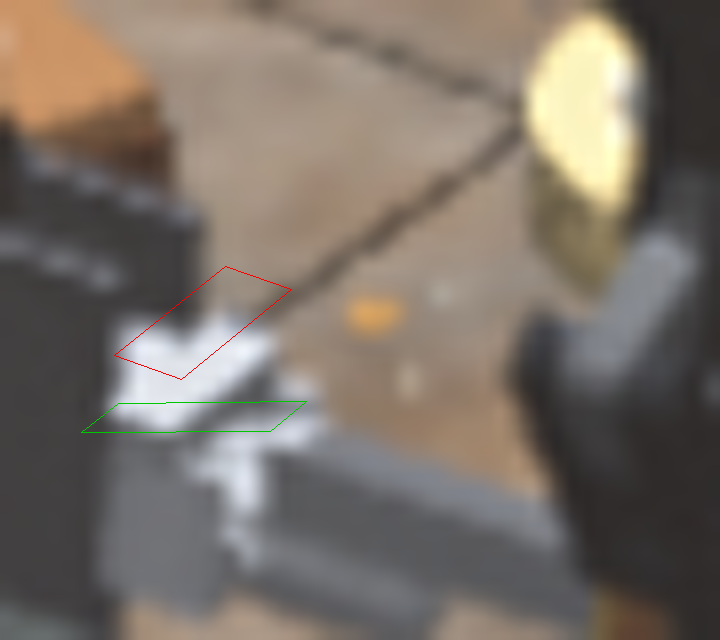

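Request:
send_rows(
  plan=[
    [[0,-0.001,0],[0,0,0],-1],
    [[0,-0.0015,0],[0,0,0],-1],
    [[0,-0.002,0],[0,0,0],-1],
    [[0,-0.0025,0],[0,0,0],-1],
    [[0,-0.003,0],[0,0,0],-1],
  ],
)

```text
clock: 16.83
eef_pos: [532.5, -51.0, 113.1]
tcp_rot: [-3.141, 0.0, -1.507]
contact_force: [0.5, -0.5, -0.8]
opening: 0.291
```

```bash
python3 -c "
from g import *
where()"
```

```text
tip s 32.7 lat 0.04 z 113.08 rpy err [0.0005, 0.0005, 0.0005] F [ 0.54 -0.53 -0.84] T [0.005 0.009 0.003] t 16.83
```

```bash
python3 -c "
from g import *
from ov import ov
ov('scene','s15',225,170,45,40,16,[(10.6,(0,0,255))],dz=14);where()"
```

```text
tip s 32.8 lat 0.02 z 113.1 rpy err [0.0007, 0.0004, 0.0005] F [-0.11 -0.41 -1.56] T [-0.02   0.043 -0.021] t 16.88
```

View pics/s15.png

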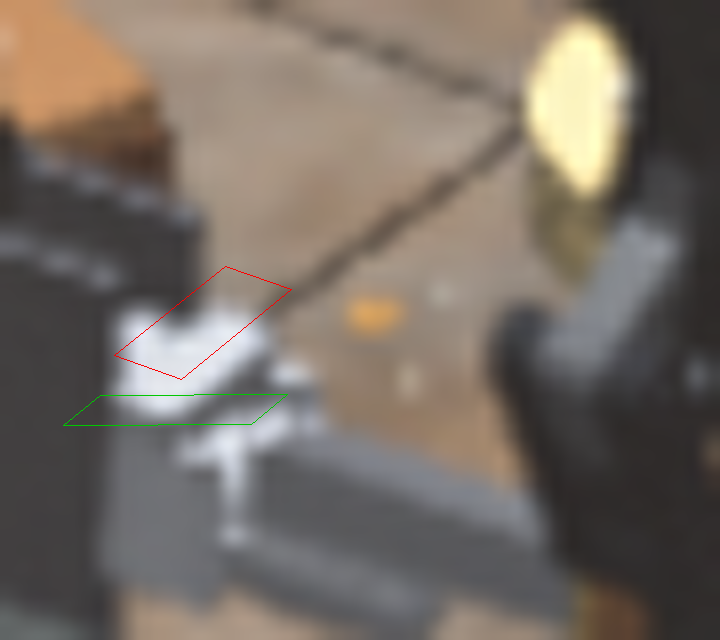

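Request:
send_rows(
  plan=[
    [[0,-0.001,0],[0,0,0],-1],
    [[0,-0.0015,0],[0,0,0],-1],
    [[0,-0.002,0],[0,0,0],-1],
    [[0,-0.0025,0],[0,0,0],-1],
    [[0,-0.003,0],[0,0,0],-1],
  ],
)

```text
clock: 17.3
eef_pos: [535.7, -50.8, 113.1]
tcp_rot: [-3.141, 0.0, -1.507]
contact_force: [-0.4, -0.0, -1.4]
opening: 0.294
```

```bash
python3 -c "
from g import *
where()
from ov import ov
ov('scene','s16',225,170,45,40,16,[(10.6,(0,0,255))],dz=14);where()"
```

```text
tip s 35.9 lat 0.03 z 113.13 rpy err [0.0008, 0.0004, 0.0004] F [-0.39 -0.04 -1.37] T [-0.012  0.043  0.009] t 17.3
tip s 36.0 lat 0.02 z 113.12 rpy err [0.0009, 0.0004, 0.0005] F [ 0.12  0.08 -1.54] T [0.029 0.024 0.01 ] t 17.35
```

View pics/s16.png

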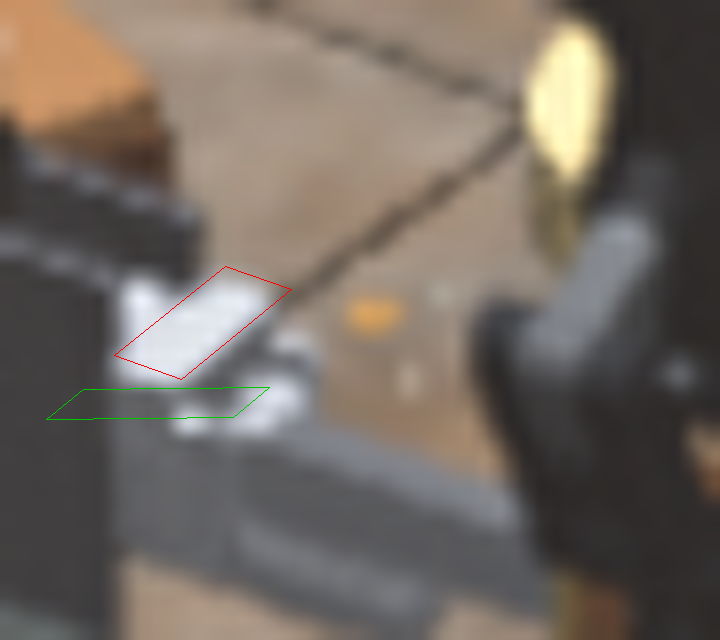

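Request:
send_rows(
  plan=[
    [[0,0,0],[0,0,0],-1],
    [[0,0.004,0],[0,0,0],-1],
    [[0,0.012,0],[0,0,0],-1],
    [[0,0.02,0],[0,0,0],-1],
    [[0,0.03,0],[0,0,0],-1],
  ],
)

```text
clock: 17.77
eef_pos: [504.8, -52.7, 113.0]
tcp_rot: [-3.141, 0.0, -1.507]
contact_force: [1.2, -0.7, -1.0]
opening: 0.289
```

```bash
python3 -c "
from g import *
where()
from ov import ov
ov('scene','s17',225,170,45,40,16,[(10.6,(0,0,255))],dz=14);where()"
```

```text
tip s 4.9 lat 0.05 z 113.03 rpy err [0.0006, 0.0005, 0.0005] F [ 1.16 -0.69 -1.05] T [-0.022  0.027  0.011] t 17.77
tip s 2.5 lat 0.23 z 112.73 rpy err [-0.0019, 0.0008, 0.0005] F [-3.   -0.09  0.78] T [-0.01  -0.072 -0.01 ] t 17.82
```

View pics/s17.png

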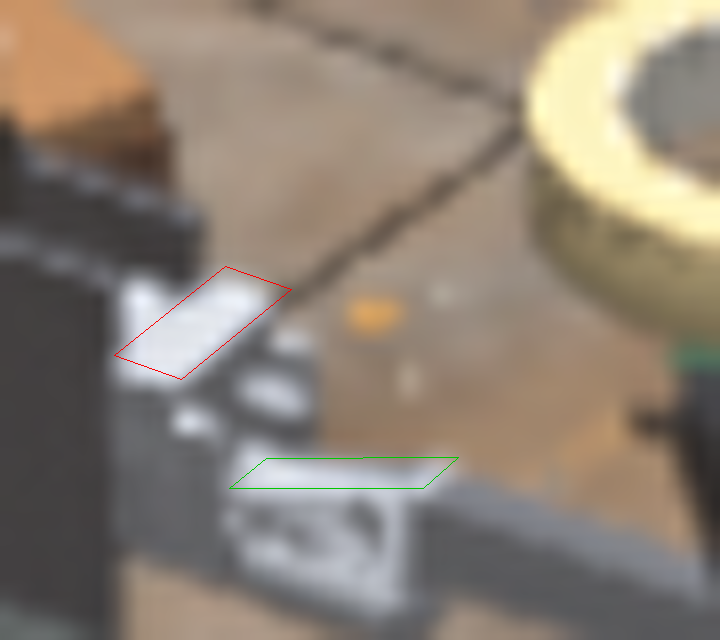

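Request:
send_rows(
  plan=[
    [[0,0.03,0],[0,0,0],-1],
    [[0,0.06,0],[0,0,0],-1],
    [[0.03,0.07,-0.003],[0,0,0],-1],
    [[0.07,0.07,-0.003],[0,0,0],-1],
    [[0.11,0.07,-0.003],[0,0,0],-1],
  ],
)

```text
clock: 18.23
eef_pos: [438.2, -167.4, 116.2]
tcp_rot: [3.14, 0.001, -1.505]
contact_force: [2.5, -0.3, -1.1]
opening: 0.294
```

```bash
python3 -c "
from g import *
where(); move_to([435,-190,36],[np.pi,0,-np.pi/2+yaw])"
```

```text
tip s -68.8 lat -110.24 z 116.2 rpy err [-0.0017, 0.0008, 0.0025] F [ 2.5  -0.31 -1.13] T [ 0.025 -0.042  0.087] t 18.23
pos [ 438.2 -167.4  116.2] rpy [ 3.1399e+00  8.0000e-04 -1.5050e+00] t 18.23
shift [0.0224 0.0046 0.0802] turn [0.0017 0.0008 0.0025] rows for 2.0
```

Request:
send_rows(
  plan=[
    [[0.015,0.004,0.03],[0.002,0.001,0],-1],
    [[0.02,0.004,0.06],[0.002,0.001,0],-1],
    [[0.022,0.004,0.075],[0.002,0.001,0],-1],
    [[0.022,0.004,0.08],[0.002,0.001,0],-1],
    [[0.022,0.004,0.08],[0.002,0.001,0],-1],
  ],
)

```text
clock: 18.65
eef_pos: [434.3, -189.2, 35.2]
tcp_rot: [3.139, 0.001, -1.506]
contact_force: [-0.3, 1.0, -1.6]
opening: 0.293
```

```bash
python3 -c "
from g import *
where(); move_to([435,-190,30],[np.pi,0,-np.pi/2+yaw])"
```

```text
tip s -74.1 lat -131.72 z 35.23 rpy err [-0.0022, 0.0011, 0.0019] F [-0.26  1.01 -1.6 ] T [ 0.044  0.034 -0.031] t 18.65
pos [ 434.3 -189.2   35.2] rpy [ 3.1394e+00  1.1000e-03 -1.5056e+00] t 18.65
shift [ 0.0008 -0.0007  0.0052] turn [0.0022 0.0011 0.0019] rows for 0.1
```

Request:
send_rows(
  plan=[
    [[0,0,0.002],[0.002,0.001,0],-1],
    [[0,0,0.003],[0.002,0.001,0],-1],
    [[0,0,0.0045],[0.002,0.001,0],-1],
    [[0,0,0.0045],[0.002,0.001,0],-1],
    [[0,0,0.0045],[0.002,0.001,0],-1],
  ],
)

```text
clock: 19.07
eef_pos: [434.7, -189.2, 31.3]
tcp_rot: [-3.141, -0.0, -1.505]
contact_force: [-1.0, -0.7, -1.3]
opening: 0.292
```

Request:
send_rows(
  plan=[
    [[0,0,0],[0,0,0],-1],
    [[0,0,0],[0,0,0],-0.3],
    [[0,0,0],[0,0,0],0],
    [[0,0,0],[0,0,0],0.6],
    [[0,0,0],[0,0,0],1],
  ],
)

```text
clock: 19.48
eef_pos: [434.8, -189.2, 31.4]
tcp_rot: [-3.141, -0.0, -1.505]
contact_force: [0.0, -0.3, -0.3]
opening: 0.763
```

```bash
python3 -c "
from g import *
where()"
```

```text
tip s -73.6 lat -131.74 z 31.39 rpy err [0.001, -0.0005, 0.0024] F [ 0.03 -0.32 -0.27] T [ 0.029 -0.064  0.047] t 19.48
```

Request:
send_rows(
  plan=[
    [[0,0,0],[0,0,0],1],
    [[0,0,-0.03],[0,0,0],1],
    [[0,0,-0.07],[0,0,0],1],
    [[0,0,-0.11],[0,0,0],1],
    [[0,0,-0.15],[0,0,0],1],
  ],
)

```text
clock: 19.9
eef_pos: [434.0, -188.9, 182.8]
tcp_rot: [3.142, 0.0, -1.505]
contact_force: [1.4, -0.5, -0.6]
opening: 0.994
```

```bash
python3 -c "
from g import *
where(); q=CL+(-48)*u; print(q); move_to([q[0],q[1],205],[np.pi,0,-np.pi/2+yaw])"
```

```text
tip s -74.3 lat -131.39 z 182.85 rpy err [-0.0001, 0.0, 0.0024] F [ 1.4  -0.48 -0.57] T [-0.012 -0.057 -0.042] t 19.9
[573.345531   -48.42430238]
pos [ 434.  -188.9  182.8] rpy [ 3.1415  0.     -1.5051] t 19.9
shift [-0.131  -0.1482 -0.0222] turn [0.0001 0.     0.0024] rows for 4.8
```

Request:
send_rows(
  plan=[
    [[-0.131,-0.148,-0.022],[0,0,0.002],1],
    [[-0.131,-0.148,-0.022],[0,0,0.002],1],
    [[-0.131,-0.148,-0.022],[0,0,0.002],1],
    [[-0.131,-0.148,-0.022],[0,0,0.002],1],
    [[-0.131,-0.148,-0.022],[0,0,0.002],1],
  ],
)

```text
clock: 20.32
eef_pos: [575.1, -46.2, 205.6]
tcp_rot: [-3.14, 0.0, -1.507]
contact_force: [1.3, -0.9, 0.3]
opening: 1.001
```

Request:
send_rows(
  plan=[
    [[0,0,0],[0,0,0],1],
    [[0,0,0],[0,0,0],1],
    [[0,0,0],[0,0,0],1],
    [[0,0,0],[0,0,0],1],
    [[0,0,0],[0,0,0],1],
  ],
)

```text
clock: 20.73
eef_pos: [574.0, -47.3, 205.3]
tcp_rot: [-3.141, 0.0, -1.508]
contact_force: [-0.8, 0.1, 0.4]
opening: 1.003
```

```bash
python3 -c "
from g import *
where(); c=cam('wrist'); np.savez('pics/w18c.npz',K=c[0],o=c[1],M=c[2],p=pose()[0],r=pose()[2]['tcp_rot']); im=viewer.grab_frame('wrist'); cv2.imwrite('pics/w18.png',im[:,:,::-1]); crop(im,190,0,140,140,5.5,'w18z'); where()"
```

```text
tip s 74.3 lat 1.12 z 205.3 rpy err [0.0005, 0.0002, -0.0007] F [-0.83  0.15  0.43] T [0.012 0.008 0.004] t 20.73
tip s 74.5 lat 1.11 z 205.44 rpy err [0.0009, 0.0001, -0.0007] F [0.17 0.2  0.9 ] T [ 0.02   0.001 -0.03 ] t 20.78
```

View pics/w18.png

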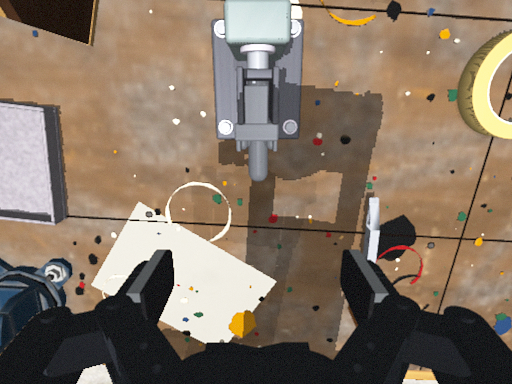

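View pics/w18z.png

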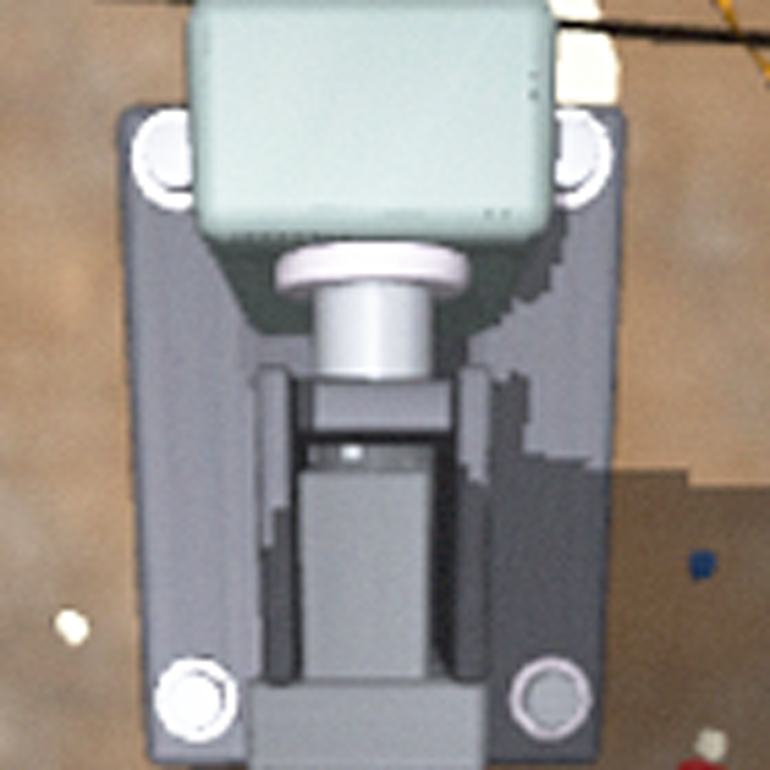

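```bash
python3 -c "
from h import *
im=cv2.imread('pics/w18.png')[:,:,::-1]; crop(im,220,105,75,85,7.5,'w18y')
z=np.load('pics/w18c.npz'); c=(z['K'],z['o'],z['M']); r=R.from_euler('xyz',z['r'])
for a in ((190+247/5.5,682/5.5),(190+487/5.5,682/5.5),(190+260/5.5,685/5.5),(190+490/5.5,685/5.5)):
    w=toplane(c,[a],125)[0]; print(w.round(1), r.inv().apply(w-z['p']).round(1))
"
```

```text
[636.4 -29.  125. ] [-14.4 -63.4  80.3]
[638.2 -58.3 125. ] [ 15.1 -63.4  80.3]
[636.1 -30.6 125. ] [-12.8 -63.   80.3]
[637.9 -58.7 125. ] [ 15.4 -63.1  80.3]
```

View pics/w18y.png

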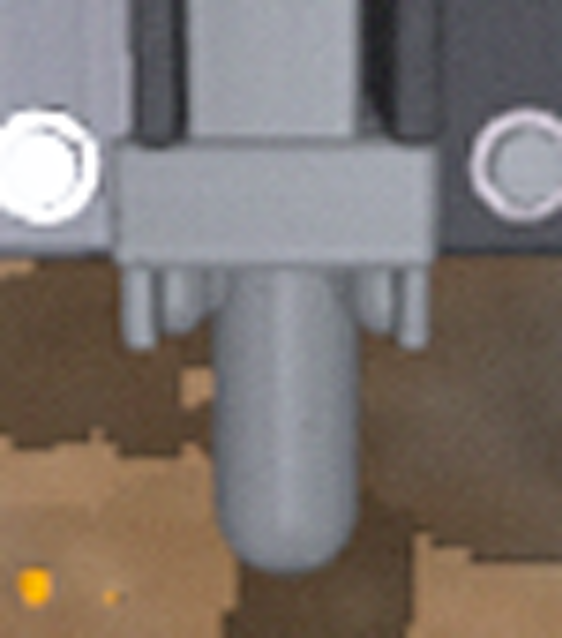

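Request:
send_rows(
  plan=[
    [[0.0004,-0.027,0],[0,0,0],0.3],
    [[0.0004,-0.053,0],[0,0,0],0.3],
    [[0.0004,-0.053,0.01],[0,0,0],0.3],
    [[0.0004,-0.053,0.03],[0,0,0],0.3],
    [[0.0004,-0.053,0.03],[0,0,0],0.3],
  ],
  squeeze=25,
)

```text
clock: 21.2
eef_pos: [624.7, -44.9, 172.0]
tcp_rot: [3.137, 0.001, -1.509]
contact_force: [-1.9, -0.6, -1.1]
opening: 0.652
```

```bash
python3 -c "
from g import *
where(); 
c=cam('wrist'); im=viewer.grab_frame('wrist'); crop(im,130,60,260,240,3,'w19'); where()
q=np.array([574.0,-47.3])+53.5*u-0.4*v; move_to([q[0],q[1],121],[np.pi,0,-np.pi/2+yaw])"
```

```text
tip s 125.0 lat 0.27 z 172.03 rpy err [-0.0045, 0.0008, -0.0016] F [-1.91 -0.61 -1.05] T [-0.04   0.034 -0.001] t 21.2
tip s 125.3 lat 0.31 z 173.46 rpy err [-0.0038, 0.0007, -0.0015] F [-0.46  0.51 -0.05] T [-0.015 -0.083  0.003] t 21.25
pos [625.  -44.8 173.5] rpy [ 3.1378e+00  7.0000e-04 -1.5090e+00] t 21.25
shift [-0.0003 -0.0027  0.0524] turn [ 0.0038  0.0007 -0.0015] rows for 1.3
```

View pics/w19.png

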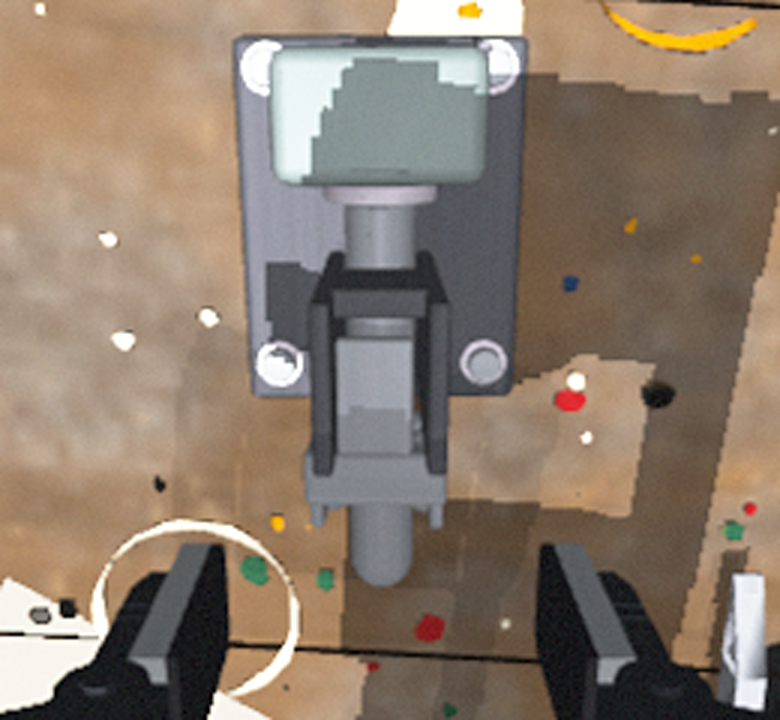

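Request:
send_rows(
  plan=[
    [[-0.0005,-0.002,0.015],[0.004,0.001,-0.001],0.1],
    [[-0.0005,-0.002,0.03],[0.004,0.001,-0.001],0.1],
    [[-0.0005,-0.002,0.043],[0.004,0.001,-0.001],0.1],
    [[-0.0005,-0.002,0.05],[0.004,0.001,-0.001],0.1],
    [[-0.0005,-0.002,0.05],[0.004,0.001,-0.001],0.1],
  ],
)

```text
clock: 21.67
eef_pos: [625.6, -44.3, 122.2]
tcp_rot: [3.139, 0.0, -1.508]
contact_force: [-0.8, -0.5, 0.1]
opening: 0.55
```

```bash
python3 -c "
from g import *
where(); 
c=cam('wrist'); im=viewer.grab_frame('wrist'); crop(im,130,60,260,240,3,'w20');s=viewer.grab_frame('scene'); crop(s,200,165,110,70,7,'s20'); where()
q=np.array([574.0,-47.3])+53.5*u; move_to([q[0],q[1],121],[np.pi,0,-np.pi/2+yaw])"
```

```text
tip s 126.0 lat 0.77 z 122.22 rpy err [-0.0023, 0.0001, -0.0009] F [-0.8  -0.47  0.14] T [-0.015  0.019 -0.031] t 21.67
tip s 127.2 lat 0.69 z 123.86 rpy err [0.0003, -0.0003, -0.0007] F [-0.84 -0.26  0.5 ] T [ 0.03  -0.008  0.027] t 21.77
pos [626.8 -44.3 123.9] rpy [-3.1413e+00 -3.0000e-04 -1.5082e+00] t 21.77
shift [-0.0004 -0.0006  0.0029] turn [-0.0003 -0.0003 -0.0007] rows for 0.1
```

View pics/w20.png

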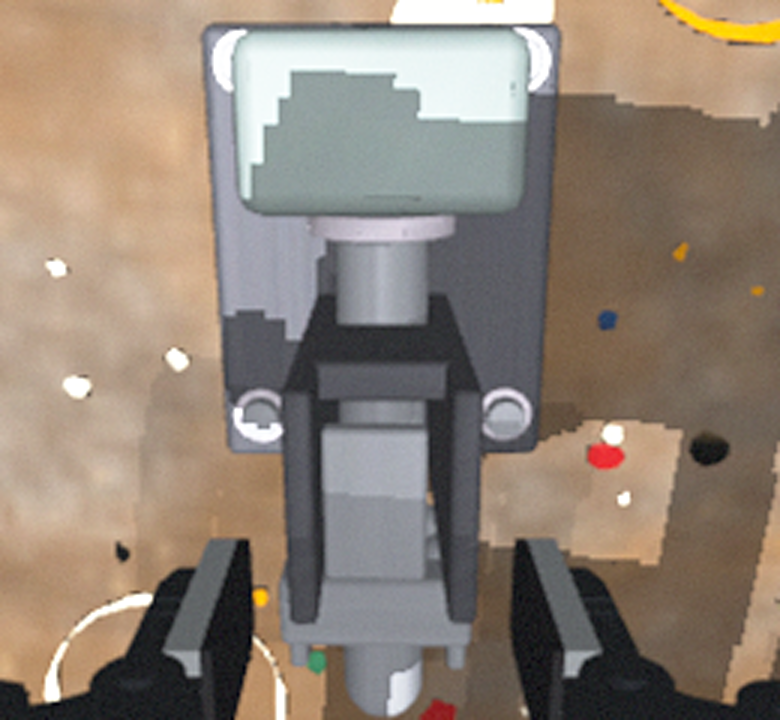

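View pics/s20.png

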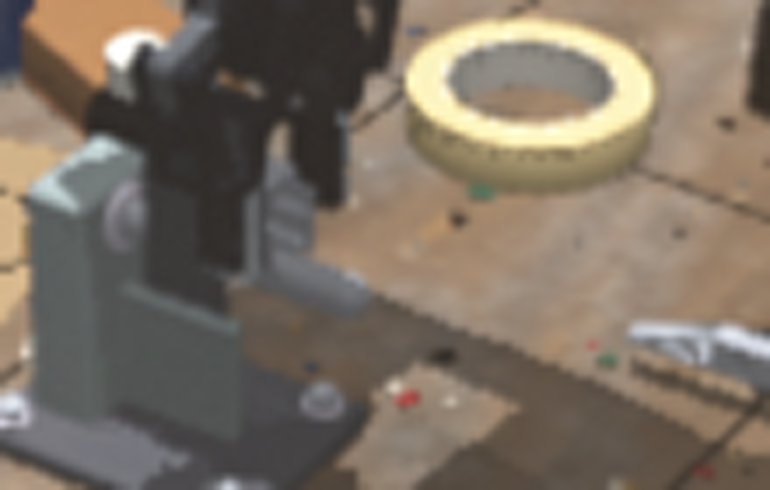

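Request:
send_rows(
  plan=[
    [[-0.0007,0,0.002],[0,0,0],0],
    [[-0.0007,0,0.002],[0,0,0],-0.05],
    [[-0.0007,0,0.002],[0,0,0],-0.1],
    [[-0.0007,0,0.002],[0,0,0],-0.12],
    [[-0.0007,0,0.002],[0,0,0],-0.12],
  ],
)

```text
clock: 22.18
eef_pos: [626.9, -43.6, 122.2]
tcp_rot: [-3.141, -0.0, -1.508]
contact_force: [0.4, -0.1, -0.2]
opening: 0.441
```

```bash
python3 -c "
from g import *
where(); print(status.sense()['opening'])
c=cam('wrist'); im=viewer.grab_frame('wrist'); crop(im,170,200,170,130,4.6,'w21')"
```

```text
tip s 127.4 lat 1.41 z 122.18 rpy err [0.0008, -0.0003, -0.0007] F [ 0.35 -0.06 -0.21] T [-0.033  0.002 -0.008] t 22.18
0.441062341686687
```

View pics/w21.png

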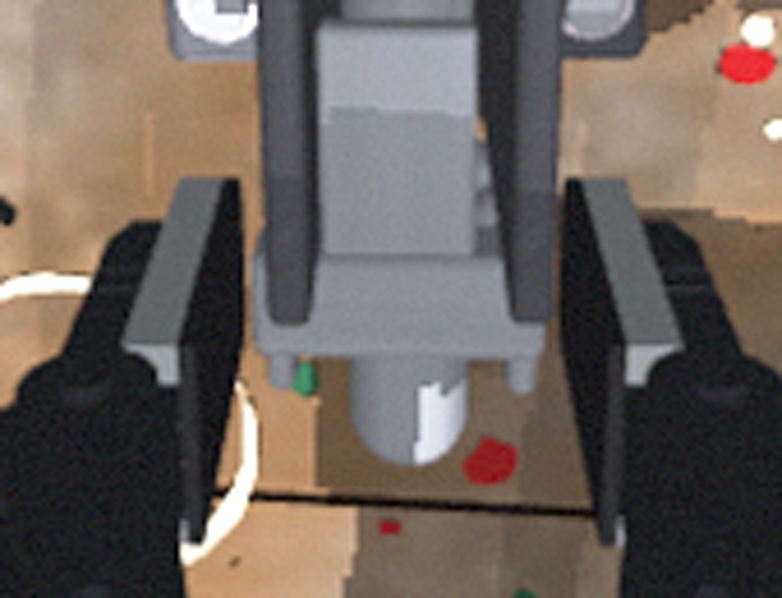

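Request:
send_rows(
  plan=[
    [[0,0,0],[0,0,0],-0.18],
    [[0,0,0],[0,0,0],-0.22],
    [[0,0,0],[0,0,0],-0.26],
    [[0,0,-0.0005],[0,0,0],-0.3],
    [[0,0,-0.001],[0,0,0],-0.33],
  ],
)

```text
clock: 22.65
eef_pos: [626.8, -43.6, 123.0]
tcp_rot: [-3.141, -0.0, -1.508]
contact_force: [0.3, -0.5, 0.4]
opening: 0.34
```

```bash
python3 -c "
from g import *
where(); print(status.sense()['opening'])"
```

```text
tip s 127.3 lat 1.45 z 123.03 rpy err [0.0004, -0.0003, -0.0006] F [ 0.29 -0.49  0.4 ] T [-0.021  0.003  0.061] t 22.65
0.33990338722129343
```

Request:
send_rows(
  plan=[
    [[0,0,-0.0005],[0,0,0],-0.4],
    [[0,0,-0.001],[0,0,0],-0.5],
    [[0,0,-0.0015],[0,0,0],-0.7],
    [[0,0,-0.002],[0,0,0],-1],
    [[0,0,-0.003],[0,0,0],-1],
  ],
)

```text
clock: 23.07
eef_pos: [626.7, -43.6, 126.0]
tcp_rot: [-3.141, -0.0, -1.508]
contact_force: [0.4, -0.2, -0.4]
opening: 0.342
```

```bash
python3 -c "
from g import *
where(); print(status.sense()['opening'])
c=cam('wrist'); im=viewer.grab_frame('wrist'); crop(im,170,200,170,130,4.6,'w22')"
```

```text
tip s 127.2 lat 1.41 z 126.02 rpy err [0.0003, -0.0003, -0.0007] F [ 0.4  -0.24 -0.43] T [0.062 0.01  0.027] t 23.07
0.34158748126990024
```

View pics/w22.png

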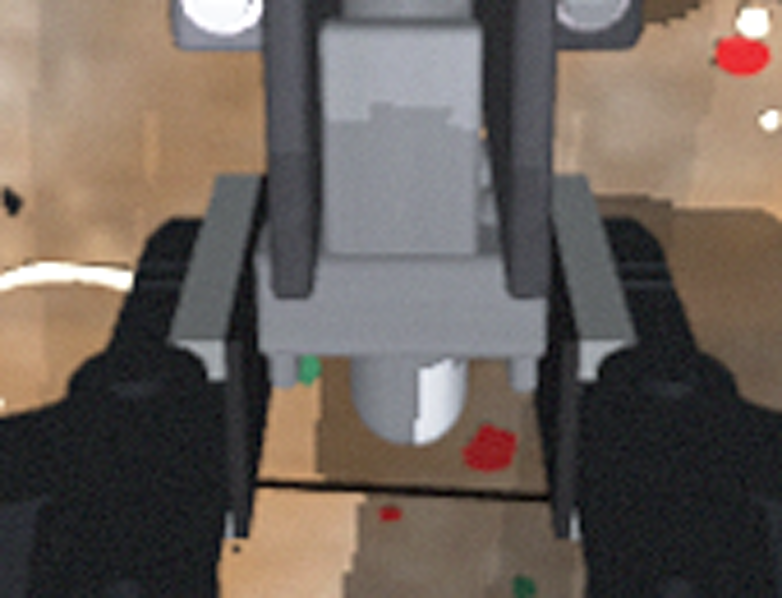

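Request:
send_rows(
  plan=[
    [[0,0,-0.003],[0,0,0],-1],
    [[0,0,-0.008],[0,0,0],-1],
    [[0,0,-0.014],[0,0,0],-1],
    [[0,0,-0.022],[0,0,0],-1],
    [[0,0,-0.03],[0,0,0],-1],
  ],
  squeeze=45,
)

```text
clock: 23.53
eef_pos: [627.0, -43.6, 157.3]
tcp_rot: [-3.141, -0.0, -1.508]
contact_force: [-0.1, -1.1, 0.1]
opening: 0.338
```

```bash
python3 -c "
from g import *
where(); print(status.sense()['opening'])
s=viewer.grab_frame('scene'); crop(s,200,165,110,70,7,'s23')"
```

```text
tip s 127.4 lat 1.41 z 157.26 rpy err [0.0008, -0.0004, -0.0007] F [-0.1  -1.06  0.07] T [-0.028 -0.051  0.023] t 23.53
0.33752355952427593
```

View pics/s23.png

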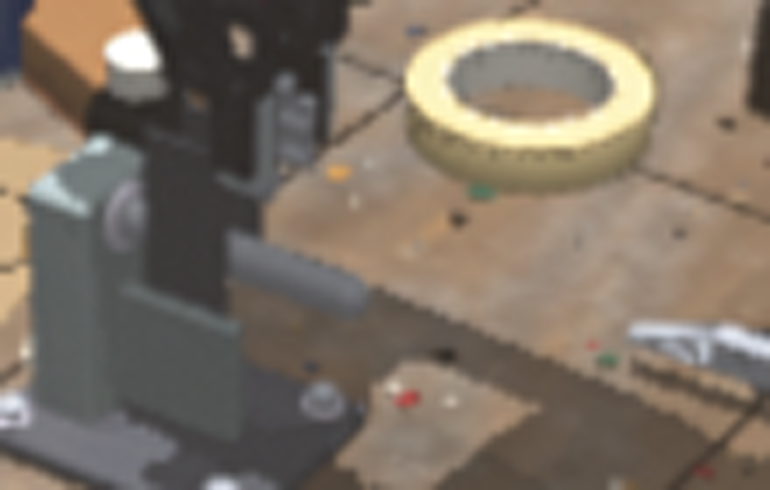

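```bash
python3 -c "
from g import *
c=cam('top');print(toplane(c,[(180,170),(60,145),(70,90),(190,115),(125,155)],0).round(), toplane(c,[(180,170),(185,120)],120).round())
m=np.load('pics/m_top_parts_tray.npy');ys,xs=np.nonzero(m);print(cv2.minAreaRect(np.c_[xs,ys].astype(np.float32)))
c=cam('scene'); print(toplane(c,[(170,255),(135,175)],0).round())
move_to([590,60,215],[np.pi,0,-np.pi/2+yaw])
"
```

```text
[[708. 131.   0.]
 [798. 505.   0.]
 [975. 476.   0.]
 [881.  97.   0.]
 [760. 301.   0.]] [[686. 111. 120.]
 [831.  95. 120.]]
((146.58839416503906, 214.32044982910156), (38.630741119384766, 43.25592041015625), 3.012787342071533)
[[ 703.  123.    0.]
 [1049.  -81.    0.]]
pos [627.7 -43.7 159. ] rpy [-3.1389e+00 -6.0000e-04 -1.5082e+00] t 23.58
shift [-0.1058  0.031  -0.0562] turn [-0.0027 -0.0006 -0.0007] rows for 3.0
```

Request:
send_rows(
  plan=[
    [[0,0.01,-0.03],[-0.003,0,0],-1],
    [[-0.01,0.03,-0.056],[-0.003,0,0],-1],
    [[-0.05,0.05,-0.056],[-0.003,0,0],-1],
    [[-0.09,0.06,-0.056],[-0.003,0,0],-1],
    [[-0.13,0.06,-0.056],[-0.003,0,0],-1],
  ],
)

```text
clock: 24.0
eef_pos: [557.6, 81.9, 215.9]
tcp_rot: [-3.141, -0.001, -1.51]
contact_force: [0.6, 0.6, -0.3]
opening: 0.333
```

```bash
python3 -c "
from g import *
print(status.sense()['opening']); move_to([560,228,170],[np.pi,0,-np.pi/2-.054])
"
```

```text
0.3326459623733559
pos [557.6  81.9 215.9] rpy [-3.1414e+00 -6.0000e-04 -1.5103e+00] t 24.0
shift [-0.1457 -0.0112  0.0458] turn [-0.0002 -0.0006  0.1145] rows for 3.7
```

Request:
send_rows(
  plan=[
    [[-0.146,-0.011,0.046],[0,0,0.114],-1],
    [[-0.146,-0.011,0.046],[0,0,0.114],-1],
    [[-0.146,-0.011,0.046],[0,0,0.114],-1],
    [[-0.146,-0.011,0.046],[0,0,0.114],-1],
    [[-0.146,-0.011,0.046],[0,0,0.114],-1],
  ],
)

```text
clock: 24.42
eef_pos: [559.0, 233.0, 168.6]
tcp_rot: [3.141, 0.0, -1.621]
contact_force: [1.0, -0.1, -0.1]
opening: 0.333
```

Request:
send_rows(
  plan=[
    [[0,0,0],[0,0,0],-1],
    [[0,0,0],[0,0,0],-1],
    [[0,0,0],[0,0,0],-1],
    [[0,0,0],[0,0,0],-1],
    [[0,0,0],[0,0,0],-1],
  ],
)

```text
clock: 24.83
eef_pos: [559.4, 232.0, 169.1]
tcp_rot: [-3.142, 0.001, -1.622]
contact_force: [0.1, 0.9, -0.6]
opening: 0.337
```

```bash
python3 -c "
from g import *
print(status.sense()['opening']); move_to([560,228,60],[np.pi,0,-np.pi/2-.054])
c=cam('wrist'); im=viewer.grab_frame('wrist'); cv2.imwrite('pics/w24.png',im[:,:,::-1])
r=viewer.cut_out('parts_tray','wrist')
if r:
    ys,xs=np.nonzero(r[0]['mask']); print(r[0]['p'],r[0]['extent']); print(toplane(c,[(xs.min(),ys.mean()),(xs.max(),ys.mean()),(xs.mean(),ys.min()),(xs.mean(),ys.max())],22).round())
"
```

```text
0.3372780433149585
pos [559.4 232.  169.1] rpy [-3.1416e+00  7.0000e-04 -1.6223e+00] t 24.83
shift [ 0.0041 -0.0008  0.1091] turn [-0.      0.0007  0.0025] rows for 2.6
0.81 [196.0, 99.3, 122.4, 138.5]
[[585. 287.  22.]
 [579. 172.  22.]
 [637. 227.  22.]
 [506. 234.  22.]]
```

View pics/w24.png

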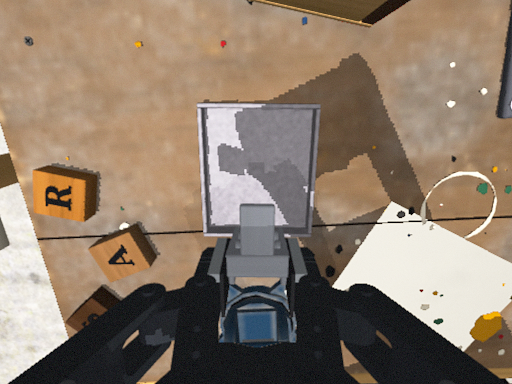

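```bash
python3 -c "
from g import *
c=cam('top');print(toplane(c,[(143,255)],0).round(),toplane(c,[(143,255)],100).round())
move_to([565,230,80],[np.pi,0,-np.pi/2-.054])"
```

```text
[[450. 246.   0.]] [[450. 221. 100.]]
pos [559.3 232.2 169. ] rpy [ 3.1415e+00  7.0000e-04 -1.6221e+00] t 24.93
shift [ 0.002  -0.0058  0.089 ] turn [0.0001 0.0007 0.0026] rows for 2.1
```

Request:
send_rows(
  plan=[
    [[0.002,-0.006,0.03],[0,0,0],-1],
    [[0.002,-0.006,0.06],[0,0,0],-1],
    [[0.002,-0.006,0.09],[0,0,0],-1],
    [[0.002,-0.006,0.11],[0,0,0],-1],
    [[0.002,-0.006,0.115],[0,0,0],-1],
  ],
)

```text
clock: 25.35
eef_pos: [563.1, 228.7, 50.6]
tcp_rot: [3.137, -0.002, -1.623]
contact_force: [-0.1, 0.6, -0.0]
opening: 0.333
```

```bash
python3 -c "
from g import *
where(); move_to([565,230,40],[np.pi,0,-np.pi/2-.054])"
```

```text
tip s 80.9 lat 277.19 z 50.63 rpy err [-0.0049, -0.0016, -0.1153] F [-0.05  0.6  -0.01] T [0.013 0.024 0.062] t 25.35
pos [563.1 228.7  50.6] rpy [ 3.1367e+00 -1.6000e-03 -1.6228e+00] t 25.35
shift [-0.0014 -0.0018  0.0106] turn [ 0.0049 -0.0016  0.002 ] rows for 0.3
```

Request:
send_rows(
  plan=[
    [[-0.001,0,0.004],[0.005,0,0],-1],
    [[-0.001,0,0.008],[0.005,0,0],-1],
    [[-0.001,0,0.011],[0.005,0,0],-1],
    [[-0.001,0,0.012],[0.005,0,0],-1],
    [[-0.001,0,0.012],[0.005,0,0],-1],
  ],
)

```text
clock: 25.77
eef_pos: [563.6, 229.9, 39.4]
tcp_rot: [-3.14, -0.001, -1.623]
contact_force: [0.3, 0.9, -0.4]
opening: 0.335
```

```bash
python3 -c "
from g import *
where()
s=viewer.grab_frame('scene'); crop(s,120,230,120,110,5,'s25')"
```

```text
tip s 81.5 lat 278.34 z 39.38 rpy err [0.0012, -0.001, -0.1152] F [ 0.28  0.94 -0.36] T [-0.017 -0.042 -0.02 ] t 25.77
```

View pics/s25.png

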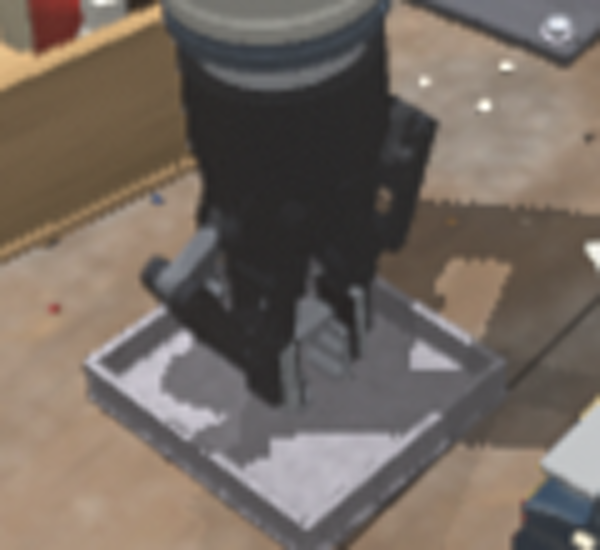

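Request:
send_rows(
  plan=[
    [[0,0,0.001],[0,0,0],-1],
    [[0,0,0.002],[0,0,0],-1],
    [[0,0,0.003],[0,0,0],-1],
    [[0,0,0.003],[0,0,0],-1],
    [[0,0,0.003],[0,0,0],-1],
  ],
)

```text
clock: 26.23
eef_pos: [563.6, 229.9, 36.4]
tcp_rot: [-3.14, -0.001, -1.623]
contact_force: [0.4, 0.6, -0.5]
opening: 0.335
```

Request:
send_rows(
  plan=[
    [[0,0,0],[0,0,0],-0.33],
    [[0,0,0],[0,0,0],-0.25],
    [[0,0,0],[0,0,0],-0.1],
    [[0,0,0],[0,0,0],0],
    [[0,0,0],[0,0,0],0.1],
  ],
)

```text
clock: 26.65
eef_pos: [563.7, 229.9, 36.5]
tcp_rot: [-3.14, -0.001, -1.623]
contact_force: [0.3, 0.3, 0.1]
opening: 0.548
```

```bash
python3 -c "
from g import *
where(); print(status.sense()['opening'])
im=viewer.grab_frame('wrist'); crop(im,170,150,170,150,4.6,'w26')"
```

```text
tip s 81.6 lat 278.4 z 36.48 rpy err [0.0014, -0.001, -0.1152] F [0.32 0.26 0.12] T [ 0.008 -0.001  0.039] t 26.65
0.5477345039471309
```

View pics/w26.png

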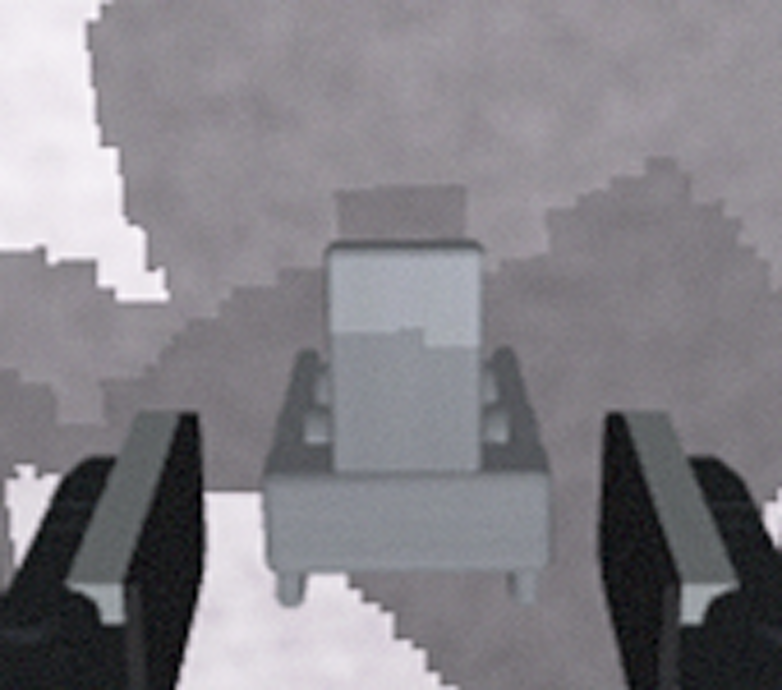

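Request:
send_rows(
  plan=[
    [[0,0,-0.015],[0,0,0],0.1],
    [[0,0,-0.04],[0,0,0],0.1],
    [[0,0,-0.08],[0,0,0],0.1],
    [[0,0,-0.12],[0,0,0],0.1],
    [[0,0,-0.16],[0,0,0],0.1],
  ],
)

```text
clock: 27.12
eef_pos: [563.0, 229.9, 197.9]
tcp_rot: [-3.141, -0.001, -1.623]
contact_force: [0.8, 0.9, 0.5]
opening: 0.549
```

Request:
send_rows(
  plan=[
    [[0,0.05,0],[0,0,0],0.1],
    [[0,0.06,0],[0,0,0],0.1],
    [[0,0.06,0],[0,0,0],0.1],
    [[0,0.06,0],[0,0,0],0.1],
    [[0,0.06,0],[0,0,0],0.1],
  ],
)

```text
clock: 27.53
eef_pos: [503.7, 233.1, 198.0]
tcp_rot: [-3.14, -0.001, -1.622]
contact_force: [0.2, -0.1, -0.5]
opening: 0.548
```

```bash
python3 -c "
from g import *
where()
im=viewer.grab_frame('wrist'); cv2.imwrite('pics/w27.png',im[:,:,::-1]); s=viewer.grab_frame('scene'); cv2.imwrite('pics/s27.png',s[:,:,::-1])
for l in ('spring_clip','wedge_tool'):
  for n in ('wrist','scene'):
    r=viewer.cut_out(l,n)
    if r:
        ys,xs=np.nonzero(r[0]['mask']); print(l,n,r[0]['p'],toplane(cam(n),[(xs.mean(),ys.mean())],20).round())"
```

```text
tip s 21.9 lat 285.41 z 198.04 rpy err [0.0013, -0.0011, -0.1149] F [ 0.18 -0.07 -0.53] T [-0.022 -0.019  0.037] t 27.53
spring_clip wrist 0.88 [[576. 228.  20.]]
spring_clip scene 0.54 [[573. 227.  20.]]
wedge_tool wrist 0.71 [[632.   4.  20.]]
wedge_tool scene 0.79 [[ 450. -188.   20.]]
```

View pics/w27.png

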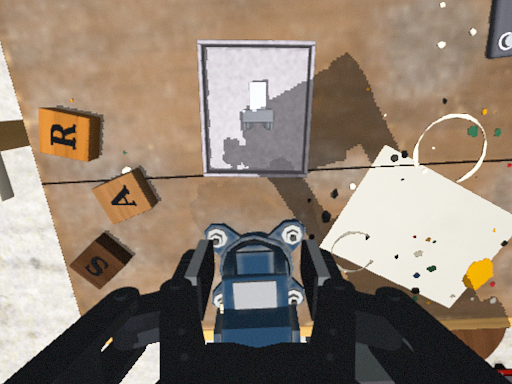

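View pics/s27.png

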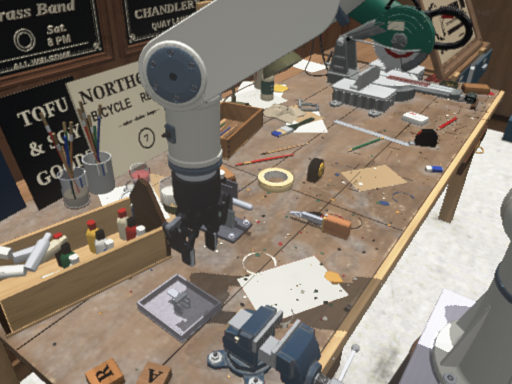

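The wrist view shows the clip standing in the tray at about (258,105). The scene view shows the wedge tool flat on the worktop at about (320,220), the bystanders where they were, and the arm clear of everything. I'm handing the job in.

```bash
python3 -c "
from rig import job
print(job.sign_off())"
```

```text
the job is handed in; nothing more can be done
None
```

I freed the clip with the wedge, laid the wedge tool on the worktop and put the clip in the parts tray. I handed the job in at about 27.8 s of the 72 s allowed; no verdict is reported.

- **Freeing the clip:** I held the wedge by its handle, rested the blade on the rod and slid it under the bridge. The clip slid to the stop and then popped up about 14 mm. It stayed up when I drew the blade out.
- **Forces:** the wrist push peaked at about 5 N and fell to almost nothing as the clip popped. While the tip was under the bridge against the stop, the net downward force on the tool was up to about 7 N. I then lifted the tool slightly to ease it. Contact forces on the blade itself could not be read, so I could not check step 1's force thresholds or the 20 N limits directly.
- **Picking up the clip:** the fingers touched it only after the scene picture showed it popped up. I lifted slightly while the jaws closed so it would not be pressed back down.
- **Last checks:** the cameras place the clip at about (575, 228) mm, inside the tray, whose centre is at about (571, 230). It stands on its legs. The wedge tool lies flat at about (450, -188), the bystanders look unmoved, and the gripper is clear of everything.
- **One disagreement:** the wrist camera's wedge detection gave (632, 4), which is where the stand is. I took it as a false detection, because the scene picture and its own detection show the tool lying on the worktop.

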